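# Rack the chair spindles to dry

### The arm

A 6-joint arm with a two-finger parallel gripper is mounted at the origin on the work surface. World frame = base frame: x ahead of the robot, y to its left, z up, the work surface at z = 0. Lengths are in m, angles in degrees, forces in N, time in s.
With the tool pointing down it reaches from about 0.275 to 0.825 m from the base axis. Payload 4.9 kg.
Tool frame: the origin (TCP) lies on the mounting face of the last link; the fingertips stand 173 mm ahead of it and the grasp point (between the pads) lies 155 mm ahead of it; z points along the fingers, y is the line along which they close (so a half turn about z gives the same grasp; the last joint's range is limited). The gripper opens to 85 mm and grips with 20 to 120 N. Pads are 22 mm wide; open, the fingers measure 114 mm over their backs; the gripper's body (76 mm by 85 mm) begins 54 mm behind the grasp point. The pads swing forward as they close: fully open they stand 13 mm farther back than shut.
Start: joints at [-80.856, 18.69, -11.035, 60.275, 0, 82.311], TCP at [0.159, -0.526, 0.405] pointing down, gripper open.
Joint ranges: [-152.03, 152.03], [-55.5, 102.48], [-74.3, 77.21], [-110.64, 120.58], [-84.22, 78.4], [-180, 180]. Speed limits (degrees/s): [147.25, 147.25, 180, 180, 180, 180].

### API

Orientations are given as [roll, pitch, yaw] about the fixed x, y, z axes, in that order (R = Rz(yaw) Ry(pitch) Rx(roll)).
In Python, from workcell import manip gives the robot as it stands. The module is installed in compiled form; this text tells all that it offers.
- The arm moves only by the shell command python3 -m pendant 'ROWS'. ROWS is text: rows parted by semicolons, each of 7 numbers parted by spaces: the opening, from 0 (shut) to 1 (fully open), then the shift along the tool's x, y, z scaled (see below), then the turn, a rotation vector about the tool's x, y, z scaled (see below). In form: gripper x y z ax ay az; .... A call has exactly 5 rows; each row shifts and turns the commanded pose from where the row before left it, along the tool's axes as they then stand; what a row does not reach is not made up. The controller multiplies each number of a shift by 20 mm and each number of a turn by 0.1 rad. A row lasts 1/12 s, in which the tool goes at most 41.7 mm and 7.16 degrees, less where a joint would pass 70% of its speed; a pose out of reach is approached as far as the arm can. A call with a number of a shift or a turn outside -1 to 1 is refused whole. A call with a gripper value outside its range is refused whole. The fingers move at their own pace and stop on an object; the grip force is fixed at half the most. Time passes only in rows, so rows that do not move let the fingers close, or fill a call up. It gives the time, the measured TCP pose, the force, the opening and the grip force at its end, in the units of the state.
- manip.get_obs(): the state, without advancing time (a new reading comes with each control period).
- manip.snapshot(name): name is "side" or "top" or "wrist"; returns the picture (400x640x3 uint8, red, green, blue); there is no depth.
- manip.camera_model(name): a dict with "fx", "fy", "cx", "cy" (pixels), "world_to_cam" (4x4, takes a point from world to camera coordinates); the wrist camera has in their place "tool_from_camera" (4x4, takes a point from camera to tool coordinates, whose origin is the TCP and whose axes are the flange's). Camera axes: x right, y down, z forward; pixel columns grow to the right and rows downward; lengths in m; the calibration is good to about 2 mm. A picture is of the moment at which its call begins: read the wrist's pose just before it. camera_model takes no time and is no camera call.
- manip.close_job(): hands the job in; it is judged then, once.
The state is a dict: "t": time; "joints": joint angles; "joint_velocities": joint speeds; "joint_efforts": joint torques, N m; "tool_pos": TCP position; "ee_rot": TCP orientation; "contact_force": force on the tool from outside, world axes, zero at the start; "ft_torque": the same for the moment, N m; "grip_width": finger opening in m; "grasp_force": force on a finger pad.
Only numpy, scipy, OpenCV 4.12 (cv2) and the standard library are available. Lean on these libraries where they do the work, as an engineer would, in place of code of your own. Each camera call takes 0.05 s, during which the arm holds its last target. There are 200 camera calls.

### The job

First clear the drying rack: lift the scraper that was left lying in its middle pocket and lay it along the raised two-post tool rest, across both posts. Then lay the spindles that are on the bench into the rack strictly in pocket order, from pocket 1 upwards (the brass studs in front of a pocket count its number), each in the pocket of its own length (110 mm in pocket 1, 130 in 2, 150 in 3, 170 in 4, 190 in 5; the pocket of a missing spindle stays empty), with the square block centred across both rails and lying flat in its pocket. When all are in, push the fan lever fully over to on, and leave the bowl, tin and bottle alone.

Things in the scene. Friction and masses are not known exactly. Their poses are not given: they have to be found in the camera images.
- rack: Grey painted drying rack, fixed. Base 150 x 320 mm, 8 mm thick; two rails along y, 12 mm thick, mid-planes at x = -35 and +35 mm, tops 32 mm up, open between. Teeth 20 mm wide, 16 mm tall on the rails leave five 40 mm wide pockets, 60 mm apart. Pocket 1 is at the +y end, 5 at the -y end; brass studs (1 to 5) on the base in front (-x) count them. Origin: centre of underside.
- scraper: Woodturner's scraper: dark square-section handle 130 mm long, 26 x 26 mm, with a steel blade 18 mm wide and 6 mm thick continuing it to 115 mm from the handle's centre. 0.2 kg. Origin: centre of the handle; x axis along the tool towards the blade. At the start it lies across both rails in pocket 3.
- tool_rest: Dark steel rest, fixed: base 110 x 70 mm, 12 mm thick; two posts, 12 mm thick, mid-planes at x = -35 and +35 mm, tops 90 mm up, each a flat saddle 40 mm wide in y between cheeks 8 mm thick, 16 mm tall. A tool lies along x over both posts. Origin: centre of underside.
- rest_seat (a point): Centre of the tool rest at the height of its two saddles, midway between the posts (90 mm above the bench); axes as the rest's. The scraper's handle centre comes 13 mm above it.
- fan_lever (a joint): Drying fan's lever switch: 0 = off, leaning towards the -x side of its box; 1.0 rad = fully on, leaning to the +x side. It stays where it is left.
- fan_lever_tip (a point): Black ball tip of the 80 mm steel lever on the small grey switch box; moves with the lever.
- fan_lever_base: Grey switch box of the fan lever, fixed to the bench. Origin: centre of the underside; the lever swings in its x-z plane from -x to +x.
- bowl: Turned wooden bowl, 120 mm wide, 50 mm high; origin: centre of the underside. To be left alone.
- wax_tin: Round tin, 72 mm wide, 50 mm high; origin: centre of the underside. To be left alone.
- oil_bottle: Bottle, 60 mm wide, 150 mm high; origin: centre of the underside. To be left alone.
- spindle1: Pale wooden chair spindle, 110 mm long overall: a square centre block 90 x 28 x 28 mm with a plain 10 mm stub (round, at most 24 mm thick) turned on each end. About 0.1 kg. Origin: centre of the block; x axis along its length; the two ends and four sides are alike. Lies on the bench; may be absent.
- pocket1 (a point): Centre of pocket 1 of the rack, midway between the rails at the height of their tops (32 mm above the bench); x axis along the direction in which a spindle lies, y along the rails. A seated spindle's centre is 14 mm above it.
- spindle2: Pale wooden chair spindle, 130 mm long overall: a square centre block 90 x 28 x 28 mm with a 20 mm end with one bead (round, at most 24 mm thick) turned on each end. About 0.1 kg. Origin: centre of the block; x axis along its length; the two ends and four sides are alike. Lies on the bench; may be absent.
- pocket2 (a point): Centre of pocket 2 of the rack, midway between the rails at the height of their tops (32 mm above the bench); x axis along the direction in which a spindle lies, y along the rails. A seated spindle's centre is 14 mm above it.
- spindle3: Pale wooden chair spindle, 150 mm long overall: a square centre block 90 x 28 x 28 mm with a 30 mm taper (round, at most 24 mm thick) turned on each end. About 0.1 kg. Origin: centre of the block; x axis along its length; the two ends and four sides are alike. Lies on the bench; may be absent.
- pocket3 (a point): Centre of pocket 3 of the rack, midway between the rails at the height of their tops (32 mm above the bench); x axis along the direction in which a spindle lies, y along the rails. A seated spindle's centre is 14 mm above it.
- spindle4: Pale wooden chair spindle, 170 mm long overall: a square centre block 90 x 28 x 28 mm with a 40 mm neck with a bead near its tip (round, at most 24 mm thick) turned on each end. About 0.1 kg. Origin: centre of the block; x axis along its length; the two ends and four sides are alike. Lies on the bench; may be absent.
- pocket4 (a point): Centre of pocket 4 of the rack, midway between the rails at the height of their tops (32 mm above the bench); x axis along the direction in which a spindle lies, y along the rails. A seated spindle's centre is 14 mm above it.
- spindle5: Pale wooden chair spindle, 190 mm long overall: a square centre block 90 x 28 x 28 mm with a 50 mm end with two beads (round, at most 24 mm thick) turned on each end. About 0.1 kg. Origin: centre of the block; x axis along its length; the two ends and four sides are alike. Lies on the bench; may be absent.
- pocket5 (a point): Centre of pocket 5 of the rack, midway between the rails at the height of their tops (32 mm above the bench); x axis along the direction in which a spindle lies, y along the rails. A seated spindle's centre is 14 mm above it.

How it is judged (in metres and radians):
On the way, in this order (a step that is already met when the one before it is completed fails the run):
1. the scraper lies on the tool rest, released (x of scraper in the frame of rest_seat between -0.015 and 0.015 m and y of scraper in the frame of rest_seat between -0.014 and 0.014 m and z of scraper in the frame of rest_seat between 0.006 and 0.02 m and angle between the x axis of scraper and the x axis of rest_seat, either way round below 0.25 rad and linear speed of scraper below 0.03 m/s and contact force between the fingers and scraper below 0.3 N), for 0.2 s.
2. the 110 mm spindle lies in pocket 1, released (x of spindle1 in the frame of pocket1 between -0.015 and 0.015 m and y of spindle1 in the frame of pocket1 between -0.014 and 0.014 m and z of spindle1 in the frame of pocket1 between 0.007 and 0.021 m and angle between the x axis of spindle1 and the x axis of pocket1, either way round below 0.25 rad and linear speed of spindle1 below 0.03 m/s and contact force between the fingers and spindle1 below 0.3 N), for 0.2 s.
3. the 130 mm spindle lies in pocket 2, released (x of spindle2 in the frame of pocket2 between -0.015 and 0.015 m and y of spindle2 in the frame of pocket2 between -0.014 and 0.014 m and z of spindle2 in the frame of pocket2 between 0.007 and 0.021 m and angle between the x axis of spindle2 and the x axis of pocket2, either way round below 0.25 rad and linear speed of spindle2 below 0.03 m/s and contact force between the fingers and spindle2 below 0.3 N), for 0.2 s.
4. the 150 mm spindle lies in pocket 3, released (x of spindle3 in the frame of pocket3 between -0.015 and 0.015 m and y of spindle3 in the frame of pocket3 between -0.014 and 0.014 m and z of spindle3 in the frame of pocket3 between 0.007 and 0.021 m and angle between the x axis of spindle3 and the x axis of pocket3, either way round below 0.25 rad and linear speed of spindle3 below 0.03 m/s and contact force between the fingers and spindle3 below 0.3 N), for 0.2 s.
5. the 170 mm spindle lies in pocket 4, released (x of spindle4 in the frame of pocket4 between -0.015 and 0.015 m and y of spindle4 in the frame of pocket4 between -0.014 and 0.014 m and z of spindle4 in the frame of pocket4 between 0.007 and 0.021 m and angle between the x axis of spindle4 and the x axis of pocket4, either way round below 0.25 rad and linear speed of spindle4 below 0.03 m/s and contact force between the fingers and spindle4 below 0.3 N), for 0.2 s.
6. the 190 mm spindle lies in pocket 5, released (x of spindle5 in the frame of pocket5 between -0.015 and 0.015 m and y of spindle5 in the frame of pocket5 between -0.014 and 0.014 m and z of spindle5 in the frame of pocket5 between 0.007 and 0.021 m and angle between the x axis of spindle5 and the x axis of pocket5, either way round below 0.25 rad and linear speed of spindle5 below 0.03 m/s and contact force between the fingers and spindle5 below 0.3 N), for 0.2 s.
7. the fan lever is fully over (value of joint fan_lever above 0.85 rad), for 0.2 s.
At the end, for the whole second after the job is handed in: Each spindle present rests in the pocket of its number and the scraper on the tool rest (centre within 15 mm along, 14 mm across, 7 mm in height of seated, 0.25 rad of parallel), released and still; the fan lever is beyond 0.85 rad (all of step 1 and all of step 2 and all of step 3 and all of step 4 and all of step 5 and all of step 6 and value of joint fan_lever above 0.85 rad); the robot touches nothing.
It fails at once if the bowl is moved more than 30 mm (distance of bowl from where it was at the start of the episode above 0.03 m).
It fails at once if the wax_tin is moved more than 30 mm (distance of wax_tin from where it was at the start of the episode above 0.03 m).
It fails at once if the oil_bottle is moved more than 30 mm (distance of oil_bottle from where it was at the start of the episode above 0.03 m).
Of spindle1, spindle2, spindle3, spindle4, spindle5 only 4 to 5 are there at a start; the rules pass over those that are not, and their reading is None.
At some moment in a run one of spindle1, spindle2, spindle3, spindle4, spindle5 may be knocked a few centimetres aside while the robot is not near it.
Once in a run the grip may slacken for a moment while it holds something.
It also fails if it takes over 210 s, if anything falls off the work surface, if the arm or the gripper's body presses on something with over 40 N, if the wrist force passes 120 N, or if a joint passes its speed limit or range.

## Working session

There is one attempt and no reset: what is moved stays moved. The work goes in short steps, Python scripts to look and compute and a shell command to move; the robot and the scene stay as the last step left them, time stands still between calls to the robot, and variables do not carry over. Pictures are saved under pics/ and viewed, at most 14 in all, crops included, and the job is handed in when it is done.

```bash
mkdir -p pics; cat > h.py <<'E'
import numpy as np, cv2
from workcell import manip
from scipy.spatial.transform import Rotation as R
def save(n,f,crop=None):
    a=manip.snapshot(n); cv2.imwrite('pics/'+f+'_raw.png',a[:,:,::-1]); return a
E
python3 - <<'E'
from h import *
print(manip.get_obs())
for n in ('top','side'):
    print(n,manip.camera_model(n)); a=save(n,n+'0')
print(manip.camera_model('wrist'))
E
```

```text
{'t': 0.0, 'joints': array([-8.08550870e+01,  1.87326462e+01, -1.10916511e+01,  6.02756017e+01,
       -1.60950405e-03,  8.23115533e+01]), 'joint_velocities': array([-0.0232807 ,  0.00293222,  0.03949026, -0.09106463,  0.09380513,
       -0.04842576]), 'joint_efforts': array([-3.44676137e-04, -4.43397689e+01,  2.62441421e+01,  1.55363046e-02,
       -2.34209556e-04,  2.99665935e-06]), 'tool_pos': array([ 0.15924137, -0.52614314,  0.40389949]), 'ee_rot': array([-1.79900784e+02, -1.17700878e-02,  1.68333509e+01]), 'contact_force': array([-0.30791087, -0.15273989,  0.59563353]), 'ft_torque': array([-0.01966721,  0.01251465, -0.02415178]), 'grasp_force': 0.0, 'grip_width': 0.08552712553942535}
top {'fx': 369.21797870004275, 'fy': 369.21797870004275, 'cx': 317.8229341497267, 'cy': 204.5277430004775, 'world_to_cam': array([[-0.01046039, -0.99983274, -0.01500268, -0.01688859],
       [-0.99880769,  0.01116278, -0.04752454,  0.56217513],
       [ 0.04768407,  0.01448767, -0.9987574 ,  1.23073833],
       [ 0.        ,  0.        ,  0.        ,  1.        ]])}
side {'fx': 382.9185240011609, 'fy': 382.9185240011609, 'cx': 323.8696201896666, 'cy': 194.20696779385304, 'world_to_cam': array([[ 0.96934512, -0.24510541, -0.01712834, -0.56671226],
       [-0.1343806 , -0.47050563, -0.87210452,  0.1389649 ],
       [ 0.20569856,  0.84767198, -0.48901975,  1.25308538],
       [ 0.        ,  0.        ,  0.        ,  1.        ]])}
{'fx': 359.49331296853387, 'fy': 359.49331296853387, 'cx': 320.34948522269923, 'cy': 206.1643837801101, 'tool_from_camera': array([[ 1.15945308e-03, -9.56591121e-01, -2.91431095e-01,
         7.48481125e-02],
       [ 9.99999328e-01,  1.10696151e-03,  3.44996663e-04,
        -1.79550062e-04],
       [-7.41774066e-06, -2.91431299e-01,  9.56591761e-01,
         3.24029778e-02],
       [ 0.00000000e+00,  0.00000000e+00,  0.00000000e+00,
         1.00000000e+00]])}
```

View pics/top0_raw.png

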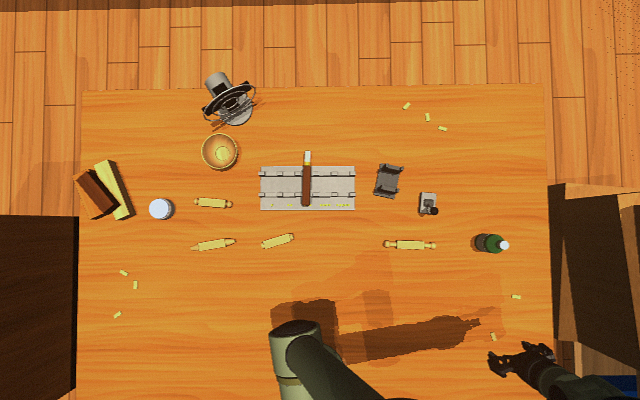

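View pics/side0_raw.png

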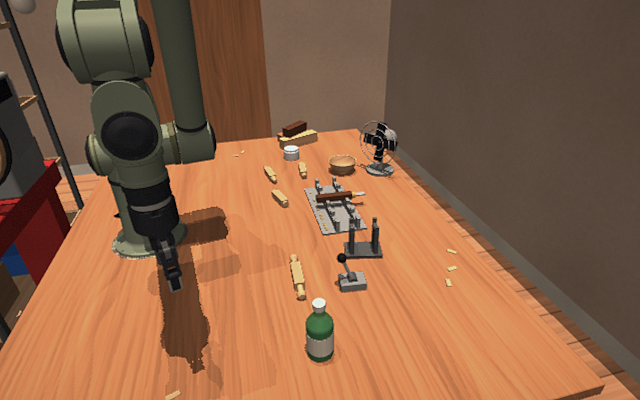

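The top view shows the rack at about (307,188), with pocket 1 on the left and the scraper in the middle pocket. The rest is at (388,181), the lever box at (429,204) with its tip at (433,211), and the bowl at (220,152). The tin is at (161,208) and the bottle at (490,243). There are four spindles, at (213,203), (213,244), (277,241) and (410,245). Next I'll measure them.

```bash
cat >> h.py <<'E'
def ray(n,px,z,cm=None,wc=None):
    cm=cm or manip.camera_model(n)
    if n=='wrist':
        o=manip.get_obs() if wc is None else wc
        T=np.eye(4);T[:3,:3]=R.from_euler('xyz',o['ee_rot'],degrees=True).as_matrix();T[:3,3]=o['tool_pos']
        C=T@cm['tool_from_camera']
    else: C=np.linalg.inv(cm['world_to_cam'])
    px=np.atleast_2d(px).astype(float)
    d=np.c_[(px[:,0]-cm['cx'])/cm['fx'],(px[:,1]-cm['cy'])/cm['fy'],np.ones(len(px))]@C[:3,:3].T
    return C[:3,3]+d*((z-C[2,3])/d[:,2])[:,None]
def proj(n,P,wc=None):
    cm=manip.camera_model(n)
    if n=='wrist':
        T=np.eye(4);T[:3,:3]=R.from_euler('xyz',wc['ee_rot'],degrees=True).as_matrix();T[:3,3]=wc['tool_pos']
        W=np.linalg.inv(T@cm['tool_from_camera'])
    else: W=cm['world_to_cam']
    c=np.atleast_2d(P)@W[:3,:3].T+W[:3,3]
    return np.c_[c[:,0]/c[:,2]*cm['fx']+cm['cx'],c[:,1]/c[:,2]*cm['fy']+cm['cy']]
def spindles(n,a,z=.014,wc=None,amin=150,amax=20000):
    hsv=cv2.cvtColor(cv2.GaussianBlur(a,(3,3),0),cv2.COLOR_RGB2HSV)
    m=cv2.inRange(hsv,(20,60,110),(33,200,255))
    m=cv2.morphologyEx(m,cv2.MORPH_CLOSE,np.ones((3,3)))
    out=[]
    for c in cv2.findContours(m,cv2.RETR_EXTERNAL,cv2.CHAIN_APPROX_NONE)[0]:
        if amin<cv2.contourArea(c)<amax:
            P=(ray(n,c[:,0,:],z,wc=wc)[:,:2]*1000).astype(np.float32)
            (x,y),(w,h),an=cv2.minAreaRect(P)
            if w<h: w,h,an=h,w,an+90
            out.append((np.round([x,y,w,h,(an+90)%180-90],1),c[:,0].mean(0).round()))
    return out,m
E
python3 - <<'E'
from h import *
a=cv2.imread('pics/top0_raw.png')[:,:,::-1]
for p in [(213,203),(207,244),(250,200),(277,241),(306,190)]: print(a[p[1],p[0]],cv2.cvtColor(a[p[1]:p[1]+1,p[0]:p[0]+1].copy(),cv2.COLOR_RGB2HSV))
o,m=spindles('top',a.copy(),amin=100)
for s in o: print(*s)
c=a[130:260,180:450]
M=cv2.resize(c,None,fx=2.9,fy=2.9,interpolation=cv2.INTER_CUBIC)
cv2.imwrite('pics/c0.png',M[:,:,::-1])
E
```

```text
[217 203 110] [[[ 26 126 217]]]
[213 202 102] [[[ 27 133 213]]]
[217 146  56] [[[ 17 189 217]]]
[212 202 102] [[[ 27 132 212]]]
[121  58  27] [[[ 10 198 121]]]
[-45.1  55.3 105.3  64.4  89.8] [295. 391.]
[ 61.8  92.4 129.9  83.   -0.2] [283. 355.]
[ 424.9 -330.8  163.    23.3   89.4] [410. 244.]
[432.3 332.7 147.4  26.1 -80.6] [213. 244.]
[441.4 117.2 109.3  27.1 -73.5] [276. 241.]
[574.1 336.6 120.2  25.9  84.6] [212. 202.]
[621.7 679.6 207.1  52.6  22.9] [113. 189.]
[743.8 307.3  65.9  57.7  44.6] [221. 152.]
```

View pics/c0.png

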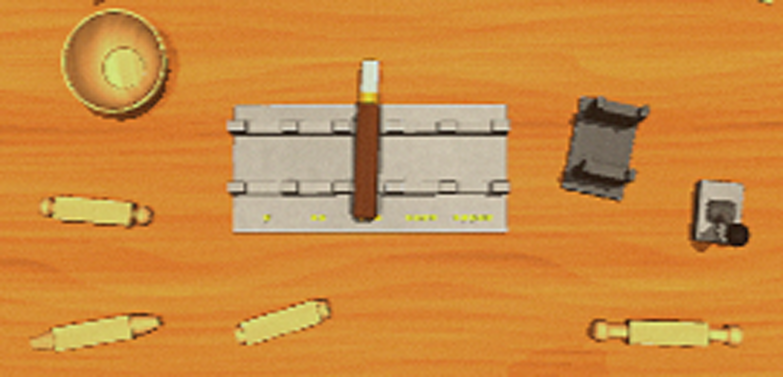

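The four spindles present are 110 mm at (441,117), 130 mm at (574,337), 150 mm at (432,333) and 170 mm at (425,-331), all in mm. The 190 mm spindle is absent. I'll move to a survey pose at about (0.62,-0.17,0.42) with yaw 0.

```bash
P="python3 -m pendant"
$P '1 0 0 0 0 0 0.98; 1 0 0 0 0 0 0.98; 1 0 0 0 0 0 0.98; 1 1 -0.75 0 0 0 0; 1 1 -0.75 0 0 0 0' >/dev/null
$P '1 1 -0.77 0 0 0 0; 1 1 -0.77 0 0 0 0; 1 1 -0.77 0 0 0 0; 1 1 -0.77 0 0 0 0; 1 1 -0.77 0 0 0 0' >/dev/null
$P '1 1 -0.77 0 0 0 0; 1 1 -0.77 0 0 0 0; 1 1 -0.77 0 0 0 0; 1 1 -0.77 0 0 0 0; 1 1 -0.77 0 0 0 0' >/dev/null
$P '1 1 -0.77 0 0 0 0; 1 1 -0.77 0 0 0 0; 1 1 -0.77 0 0 0 0; 1 1 -0.77 0 0 0 0; 1 1 -0.77 0 0 0 0' >/dev/null
$P '1 1 -0.77 -0.2 0 0 0; 1 1 -0.77 -0.2 0 0 0; 1 1 -0.77 -0.2 0 0 0; 1 1 -0.77 -0.2 0 0 0; 1 1 -0.77 0 0 0 0' >/dev/null
$P '1 1 -0.5 0 0 0 0; 1 0 0 0 0 0 0; 1 0 0 0 0 0 0; 1 0 0 0 0 0 0; 1 0 0 0 0 0 0'
python3 - <<'E'
from h import *
o=manip.get_obs(); print(o['t'],o['tool_pos'],o['ee_rot'])
a=save('wrist','w1'); cv2.imwrite('pics/w1.png',cv2.resize(a,(800,500))[:,:,::-1])
E
```

```text
t: 2.6
tool_pos: [0.6186, -0.1791, 0.4204]
ee_rot: [-180.0, 0.1, -0.1]
contact_force: [-0.9, -0.3, 0.3]
grip_width: 0.0856
grasp_force: 0.0
2.6 [ 0.61863892 -0.17907123  0.42039191] [-1.79991611e+02  5.89851223e-02 -6.51631109e-02]
```

View pics/w1.png

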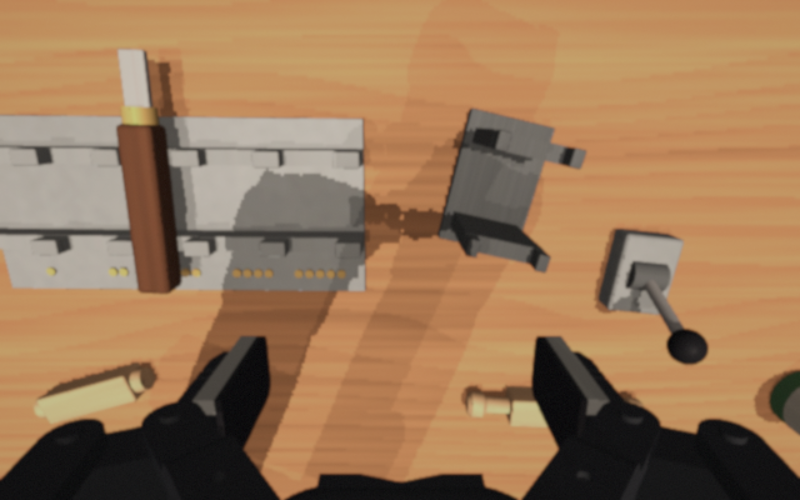

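The wrist view (800 px scale) shows the base's right corners at (363,119) and (365,291). The rest's four cheeks are near (488,137), (571,156), (472,245) and (541,258). The lever box top is at about (645,272) with the ball at (687,346). The scraper handle runs from (140,124) to (158,290).

```bash
python3 - <<'E'
from h import *
o=manip.get_obs()
W=lambda p,z:(ray('wrist',np.array(p)/1.25,z,wc=o)[:,:2]*1000).round(1).tolist()
T=lambda p,z:(ray('top',np.array(p)/2.9+[180,130],z)[:,:2]*1000).round(1).tolist()
print('rack W',W([(363,119),(365,291)],.008))
print('rack T',T([(235,104),(507,104),(507,233),(234,233)],.008))
print('studs W',W([(51,271),(252,272),(320,274)],.01))
print('rest base',W([(471,109),(553,127),(441,236)],.012))
print('cheeks',W([(488,135),(571,154),(472,243),(541,255)],.106))
print('cheeks T',T([(588,103),(640,108),(572,180),(625,187)],.106))
print('box top',W([(616,230),(682,239),(667,313)],.03), 'ball',W((687,346),.09),W((687,346),.1),'ballT',T((739,235),.09))
print('scraper',W([(119,126),(159,124),(137,290),(180,286),(133,50)],.058), )
E
python3 - <<'E'
from h import *
# fine crop of the rest
a=cv2.imread('pics/w1_raw.png'); c=a[70:280,335:580]; cv2.imwrite('pics/w1c.png',cv2.resize(c,None,fx=2.8,fy=2.8,interpolation=cv2.INTER_CUBIC))
E
```

```text
rack W [[694.6, -148.7], [545.8, -146.8]]
rack T [[696.3, 169.3], [692.2, -149.9], [541.2, -147.6], [544.6, 170.9]]
studs W [[565.7, 131.3], [564.7, -47.0], [562.8, -107.4]]
rest base [[702.1, -235.0], [688.4, -301.6], [598.1, -213.9]]
cheeks [[685.0, -232.0], [673.7, -283.5], [617.2, -225.4], [609.1, -271.0]]
cheeks T [[677.3, -228.5], [671.2, -284.3], [594.3, -209.8], [586.1, -266.4]]
box top [[607.7, -355.3], [600.1, -410.6], [533.9, -409.7]] ball [[534.1, -390.4]] [[539.5, -383.3]] ballT [[533.7, -391.7]]
scraper [[689.7, 19.5], [691.1, -8.9], [566.1, 28.0], [569.5, -6.3], [738.8, 1.1]]
```

View pics/w1c.png

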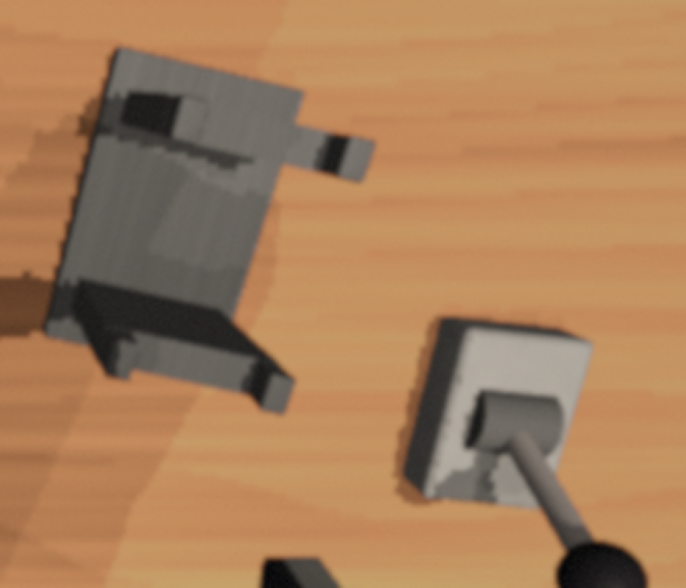

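The crop shows the cheek tops at (190,118), (358,158), (122,355) and (273,390). The rest's base corners are at (118,48), (302,92) and (45,332). The box top face is at (468,330), (590,345) and (428,497).

```bash
python3 - <<'E'
from h import *
o=manip.get_obs()
W=lambda p,z:(ray('wrist',np.array(p)/2.8+[335,70],z,wc=o)[:,:2]*1000).round(1)
c=W([(190,118),(358,158),(122,355),(273,390)],.106); print(c.tolist(),'centre',c.mean(0))
print('lens',[np.linalg.norm(c[i]-c[j]).round(1) for i,j in((0,1),(2,3),(0,2),(1,3))])
v=c[0]+c[1]-c[2]-c[3]; print('yaw',np.degrees(np.arctan2(v[1],v[0])))
b=W([(118,48),(302,92),(45,332)],.012); print('base',b.tolist(),'centre',(b[1]+b[2])/2,np.linalg.norm(b[1]-b[0]),np.linalg.norm(b[2]-b[0]),'yaw',np.degrees(np.arctan2(*(b[0]-b[2])[::-1])), np.degrees(np.arctan2(*(b[0]-b[1])[::-1]))-90)
for z in(.03,.04,.05):
  x=W([(468,330),(590,345),(428,497)],z);print('box',z,x.tolist(),'centre',(x[1]+x[2])/2,np.linalg.norm(x[1]-x[0]),np.linalg.norm(x[2]-x[0]),np.degrees(np.arctan2(*(x[0]-x[2])[::-1])))
# ball by two views: wrist ray and top ray
def line(n,p,wc=None):
  A=ray(n,p,0,wc=wc)[0];B=ray(n,p,.2,wc=wc)[0];return A,(B-A)/np.linalg.norm(B-A)
L=[line('wrist',(687/1.25,346/1.25),o),line('top',(739/2.9+180,235/2.9+130)),line('side',(342,258))]
M=sum(np.eye(3)-np.outer(d,d) for _,d in L);q=sum((np.eye(3)-np.outer(d,d))@p for p,d in L)
X=np.linalg.solve(M,q);print('ball',X,[np.linalg.norm((np.eye(3)-np.outer(d,d))@(X-p)) for p,d in L])
E
```

```text
[[681.9, -241.6], [671.3, -288.5], [615.2, -226.3], [604.5, -271.2]] centre [ 643.225 -256.9  ]
lens [np.float64(48.1), np.float64(46.2), np.float64(68.4), np.float64(69.0)]
yaw -13.72276809863887
base [[702.2, -235.4], [687.1, -302.2], [598.4, -212.0]] centre [ 642.75 -257.1 ] 68.48539990392112 106.40488710580927 yaw -12.704023614056835 -12.737518051263223
box 0.03 [[603.6, -365.4], [597.9, -411.2], [537.3, -359.8]] centre [ 567.6 -385.5] 46.153331407385984 66.53608043760926 -4.828002873792065
box 0.04 [[606.1, -360.2], [600.6, -404.7], [541.7, -354.7]] centre [ 571.15 -379.7 ] 44.83859944289072 64.63443354745206 -4.8814280431344175
box 0.05 [[608.6, -355.0], [603.2, -398.2], [546.0, -349.7]] centre [ 574.6  -373.95] 43.53619184081215 62.823960397287934 -4.839379623496866
ball [ 0.535608   -0.38808964  0.09620181] [np.float64(0.0020813662721874265), np.float64(0.002658093975523668), np.float64(0.0014440712885377916)]
```

Measured rest: centre (643,-257), yaw -13°. Rack: centre (620,12), yaw -0.7°. The scraper's axis is at about (623,8), yaw -3°. Now I'll go and grasp the scraper.

```bash
P="python3 -m pendant"
$P '1 0.2 -1 0 0 0 0.52; 1 0 -1 0 0 0 0; 1 0 -1 0 0 0 0; 1 0 -1 0 0 0 0; 1 0 -1 0 0 0 0' >/dev/null
$P '1 0 -1 0 0 0 0; 1 0 -1 0 0 0 0; 1 0 -1 0.5 0 0 0; 1 0 -1 1 0 0 0; 1 0 -0.35 1 0 0 0' >/dev/null
$P '1 0 0 1 0 0 0; 1 0 0 1 0 0 0; 1 0 0 1 0 0 0; 1 0 0 1 0 0 0; 1 0 0 0 0 0 0'
python3 - <<'E'
from h import *
o=manip.get_obs(); print(o['tool_pos'],o['ee_rot'])
a=save('wrist','w2'); cv2.imwrite('pics/w2.png',a[:,:,::-1])
E
```

```text
t: 3.9
tool_pos: [0.6299, 0.0076, 0.2868]
ee_rot: [-180.0, 0.4, -3.1]
contact_force: [-1.5, -0.3, 0.3]
grip_width: 0.0857
grasp_force: 0.0
[0.62994496 0.00760567 0.28680143] [-179.98667639    0.39414198   -3.06047287]
```

View pics/w2.png

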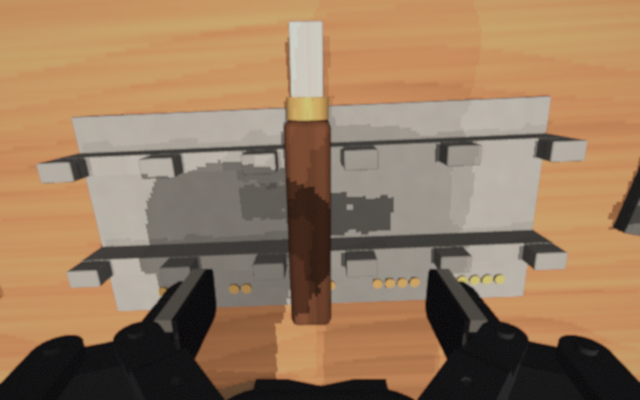

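The scraper is at columns 287–331 with its handle from row 122 to 322. The rack base corners are at (76,117), (550,97), (118,310) and (524,295).

```bash
python3 - <<'E'
from h import *
o=manip.get_obs()
W=lambda p,z:(ray('wrist',p,z,wc=o)[:,:2]*1000).round(1)
s=W([(287,122),(330,122),(292,320),(330,320)],.058);print(s.tolist(),s.mean(0)); print('tip',W([(305,22)],.049))
c=W([(76,117),(550,97),(118,310),(524,295)],.008);print(c.tolist(),c.mean(0),'yaw',np.degrees(np.arctan2(*(c[0]-c[1])[::-1]))-90,np.degrees(np.arctan2(*(c[2]-c[3])[::-1]))-90)
E
```

```text
[[692.2, 22.7], [691.0, -0.4], [568.7, 29.3], [567.4, 5.1]] [629.825  14.175]
tip [[741.8  10.1]]
[[699.5, 168.5], [695.9, -147.4], [550.7, 172.9], [547.4, -147.3]] [623.375  11.675] yaw -0.6529150927600114 -0.5904727626205784
```

```bash
P="python3 -m pendant"
$P '1 -0.1 -0.3 1 0 0 0; 1 0 0 1 0 0 0; 1 0 0 1 0 0 0; 1 0 0 1 0 0 0; 1 0 0 0 0 0 0'
$P '0 0 0 0 0 0 0; 0 0 0 0 0 0 0; 0 0 0 0 0 0 0; 0 0 0 0 0 0 0; 0 0 0 0 0 0 0'
```

```text
t: 4.37
tool_pos: [0.6292, 0.014, 0.2087]
ee_rot: [-180.0, 0.2, -3.0]
contact_force: [-1.7, 0.3, -0.8]
grip_width: 0.0853
grasp_force: 0.0
t: 4.78
tool_pos: [0.6309, 0.0143, 0.212]
ee_rot: [-180.0, -0.1, -3.0]
contact_force: [0.4, 8.9, 14.5]
grip_width: 0.0254
grasp_force: 13.4
```

```bash
P="python3 -m pendant"
$P '0 0 0 -0.3 0 0 0; 0 0 0 -0.5 0 0 0; 0 0 0 -1 0 0 0; 0 0 0 -1 0 0 0; 0 0 0 -1 0 0 0'
$P '0 0 0 -1 0 0 0; 0 0 0 -1 0 0 0; 0 0 0 -1 0 0 0.58; 0 0 0 -1 0 0 0.58; 0 0 0 -0.5 0 0 0.58'
$P '0 0.15 0.5 0 0 0 0; 0 0.3 0.95 0 0 0 0; 0 0.3 0.95 0 0 0 0; 0 0.3 0.95 0 0 0 0; 0 0.3 0.95 0 0 0 0' >/dev/null
$P '0 0.3 0.95 0 0 0 0; 0 0.3 0.95 0 0 0 0; 0 0.3 0.95 0 0 0 0; 0 0.3 0.95 0 0 0 0; 0 0.3 0.95 0 0 0 0'
$P '0 0.3 0.95 0 0 0 0; 0 0.3 0.95 0 0 0 0; 0 0.3 0.95 0 0 0 0; 0 0.2 0.7 0 0 0 0; 0 0 0 0 0 0 0'
python3 - <<'E'
from h import *
o=manip.get_obs(); print(o['tool_pos'],o['ee_rot'])
a=save('wrist','w3'); cv2.imwrite('pics/w3.png',a[:,:,::-1])
E
```

```text
t: 5.2
tool_pos: [0.63, 0.0144, 0.2878]
ee_rot: [180.0, 0.1, -3.0]
contact_force: [0.7, -0.6, -1.5]
grip_width: 0.0247
grasp_force: 59.8
t: 5.62
tool_pos: [0.625, -0.0254, 0.3801]
ee_rot: [-178.3, -0.1, -9.4]
contact_force: [1.5, 0.3, -2.4]
grip_width: 0.0249
grasp_force: 59.9
t: 6.45
tool_pos: [0.6512, -0.2144, 0.3703]
ee_rot: [-178.4, 0.2, -9.4]
contact_force: [0.2, -0.3, -1.9]
grip_width: 0.0246
grasp_force: 59.9
t: 6.87
tool_pos: [0.6611, -0.2902, 0.3676]
ee_rot: [-178.4, 0.2, -9.6]
contact_force: [-0.9, 0.2, -2.4]
grip_width: 0.0249
grasp_force: 59.9
[ 0.66109801 -0.29024543  0.36761564] [-178.42698262    0.18158548   -9.55779096]
```

View pics/w3.png

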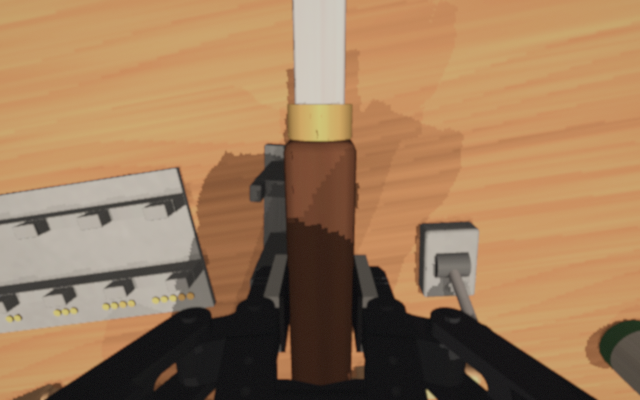

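```bash
cat >> h.py <<'E'
def go(x,y,z,yaw):
    "remaining motion from measured pose: turn units first (tool rotvec), then tool-frame shift units after the turn"
    o=manip.get_obs(); Rc=R.from_euler('xyz',o['ee_rot'],degrees=True); Rt=R.from_euler('xyz',[180,0,yaw],degrees=True)
    print('t',round(o['t'],2),'pos',o['tool_pos'].round(4),o['ee_rot'].round(1),'grip',round(o['grip_width'],4),round(o['grasp_force'],1))
    print('  turn',((Rc.inv()*Rt).as_rotvec()/.1).round(2),'shift',(Rt.inv().apply(np.array([x,y,z])-o['tool_pos'])/.02).round(2))
E
python3 - <<'E'
from h import *
print(manip.get_obs()['joints'].round(1))
go(.646,-.258,.368,-13)
E
```

```text
[-29.7  39.3  17.2  68.7   1.5 159.8]
t 6.92 pos [ 0.6611 -0.2886  0.3678] [-178.3    0.2   -9.5] grip 0.0249 59.9
  turn [-0.29  0.04  0.61] shift [-1.08 -1.32 -0.01]
```

```bash
P="python3 -m pendant"
$P '0 0 0 0 -0.15 0.02 0.3; 0 0 0 0 -0.14 0.02 0.31; 0 -0.4 -0.5 0 0 0 0; 0 -0.5 -0.6 0 0 0 0; 0 -0.18 -0.22 0 0 0 0' >/dev/null
$P '0 0 0 0 0 0 0; 0 0 0 0 0 0 0; 0 0 0 0 0 0 0; 0 0 0 0 0 0 0; 0 0 0 0 0 0 0' >/dev/null
python3 -c "
from h import *
go(.646,-.258,.29,-13)"
```

```text
t 7.75 pos [ 0.6465 -0.2572  0.3691] [ 1.80e+02 -1.00e-01 -1.29e+01] grip 0.0243 59.9
  turn [ 0.01 -0.02  0.01] shift [-0.01  0.04  3.96]
```

```bash
P="python3 -m pendant"
$P '0 0 0 0.8 0 0 0; 0 0 0 1 0 0 0; 0 0 0 1 0 0 0; 0 0 0 1 0 0 0; 0 0 0 0.4 0 0 0' 
$P '0 0 0 0.2 0 0 0; 0 0 0 0.2 0 0 0; 0 0 0 0.1 0 0 0; 0 0 0 0.1 0 0 0; 0 0 0 0 0 0 0'
```

```text
t: 8.17
tool_pos: [0.6455, -0.2567, 0.282]
ee_rot: [-180.0, 0.1, -12.9]
contact_force: [0.7, 1.1, -2.9]
grip_width: 0.0245
grasp_force: 59.9
t: 8.58
tool_pos: [0.6468, -0.2569, 0.2739]
ee_rot: [179.9, -0.2, -12.9]
contact_force: [-0.6, 0.4, -1.3]
grip_width: 0.0247
grasp_force: 59.9
```

```bash
P="python3 -m pendant"
$P '0 0 0 0.1 0 0 0; 0 0 0 0.05 0 0 0; 0 0 0 0 0 0 0; 0 0 0 0 0 0 0; 0 0 0 0 0 0 0' 
$P '0 0 0 0.07 0 0 0; 0 0 0 0 0 0 0; 0 0 0 0 0 0 0; 0 0 0 0 0 0 0; 0 0 0 0 0 0 0'
python3 - <<'E'
from h import *
a=save('side','s1'); p=proj('side',[.643,-.257,.1])[0].astype(int); print(p)
c=a[p[1]-60:p[1]+60,p[0]-80:p[0]+80]; cv2.imwrite('pics/s1c.png',cv2.resize(c,None,fx=4,fy=4,interpolation=cv2.INTER_CUBIC)[:,:,::-1])
E
```

```text
t: 9.0
tool_pos: [0.6465, -0.2567, 0.2705]
ee_rot: [180.0, -0.1, -12.9]
contact_force: [-0.5, -1.0, -2.5]
grip_width: 0.0247
grasp_force: 59.9
t: 9.42
tool_pos: [0.6465, -0.2567, 0.2703]
ee_rot: [179.9, -0.2, -12.9]
contact_force: [-3.0, 1.1, 6.0]
grip_width: 0.025
grasp_force: 60.7
[364 223]
```

View pics/s1c.png

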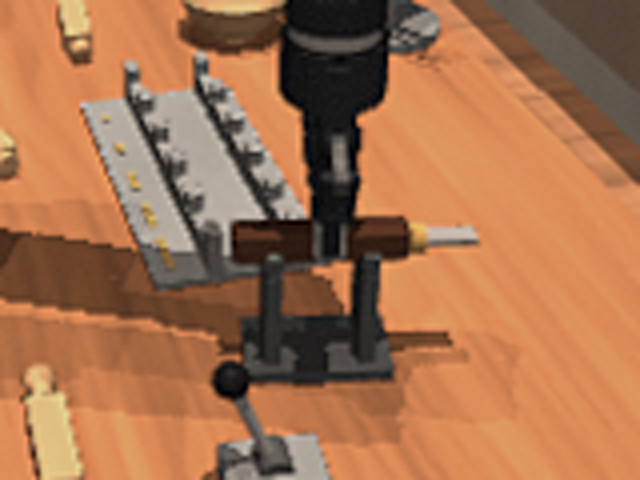

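The scraper is on both saddles with about 8 N of contact, so I'll release it and rise. Joint 6 equals q1+180−yaw, so I'll use yaw near 179° for rack placements to stay off its limit.

```bash
P="python3 -m pendant"
$P '0.3 0 0 0 0 0 0; 0.6 0 0 0 0 0 0; 1 0 0 0 0 0 0; 1 0 0 0 0 0 0; 1 0 0 0 0 0 0'
$P '1 0 0 -0.5 0 0 0; 1 0 0 -1 0 0 0; 1 0 0 -1 0 0 0; 1 0 0 -1 0 0 0; 1 0 0 -1 0 0 0'
$P '1 0 0 0 0 0 -1; 1 0 0 0 0 0 -1; 1 0 0 0 0 0 -1; 1 0 0 0 0 0 -1; 1 0 0 0 0 0 -1' >/dev/null
python3 - <<'E'
from h import *
a=save('top','t2')
o,m=spindles('top',a.copy(),amin=100)
for s in o: print(*s)
c=a[150:220,340:440]; cv2.imwrite('pics/t2c.png',cv2.resize(c,None,fx=5,fy=5,interpolation=cv2.INTER_CUBIC)[:,:,::-1])
a=save('side','s2'); c=a[163:283,284:444]; cv2.imwrite('pics/s2c.png',cv2.resize(c,None,fx=4,fy=4,interpolation=cv2.INTER_CUBIC)[:,:,::-1])
go(.441,.117,.36,106.5)
E
```

```text
t: 9.88
tool_pos: [0.6466, -0.2568, 0.2687]
ee_rot: [180.0, -0.1, -12.9]
contact_force: [0.0, 0.5, -0.2]
grip_width: 0.0729
grasp_force: 0.0
t: 10.3
tool_pos: [0.6463, -0.2567, 0.3605]
ee_rot: [180.0, -0.1, -12.9]
contact_force: [0.2, 0.6, 0.1]
grip_width: 0.0855
grasp_force: 0.0
[-61.  131.2 105.5  32.2  89.8] [273. 397.]
[-61.8 -63.2 119.5  37.6  63.6] [331. 393.]
[-4.26e+01  2.98e+02  6.78e+01  4.97e+01 -2.00e-01] [223. 391.]
[-24.8 218.9 120.9  36.5 -34.4] [248. 383.]
[134.9 -29.5 593.5 367.4  78.5] [326. 346.]
[432.5 332.7 147.4  26.5 -80.6] [213. 244.]
[441.4 117.2 109.3  27.1 -73.5] [276. 241.]
[573.9 336.6 120.2  26.   84.2] [212. 202.]
[621.7 679.5 207.1  52.6  23. ] [113. 190.]
[743.  306.5  63.3  62.5  62.8] [221. 153.]
[ 565.7 -378.6  646.8  194.8  -24.4] [424. 202.]
t 10.82 pos [ 0.6464 -0.2567  0.3596] [ 1.799e+02 -1.000e-01  1.570e+01] grip 0.0853 0.0
  turn [  0.03   0.   -15.84] shift [ 2.083e+01 -4.540e+00 -2.000e-02]
```

View pics/s2c.png

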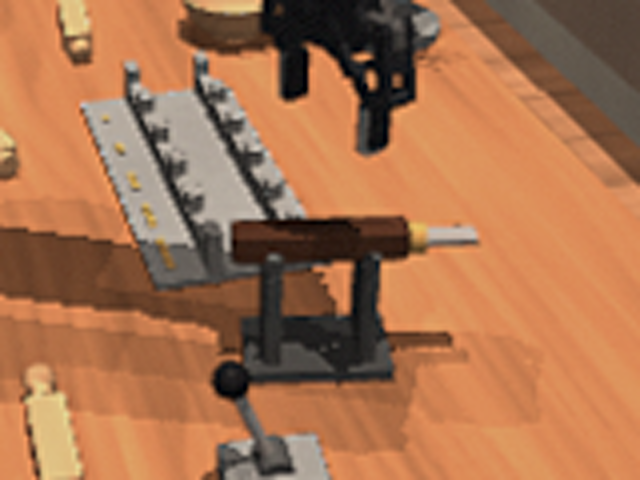

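The side view shows the scraper level, with its handle (232–408) centred over the posts (270 and 368). Next is spindle 1.

```bash
P="python3 -m pendant"
$P '1 0 0 0 0 0 -1; 1 0 0 0 0 0 -1; 1 0 0 0 0 0 -1; 1 0 0 0 0 0 -1; 1 0 0 0 0 0 -1' >/dev/null
$P '1 0 0 0 0 0 -1; 1 0 0 0 0 0 -1; 1 0 0 0 0 0 -1; 1 0 0 0 0 0 -1; 1 0 0 0 0 0 -1' >/dev/null
$P '1 0 0 0 0 0 -1; 1 0 0 0 0 0 -1; 1 0 0 0 0 0 -1; 1 0 0 0 0 0 -1; 1 0 0 0 0 0 -1' >/dev/null
$P '1 0.5 0 0 0 0 -0.84; 1 1 -0.2 0 0 0 0; 1 1 -0.2 0 0 0 0; 1 1 -0.2 0 0 0 0; 1 1 -0.2 0 0 0 0' >/dev/null
$P '1 1 -0.2 0 0 0 0; 1 1 -0.2 0 0 0 0; 1 1 -0.25 0 0 0 0; 1 1 -0.25 0 0 0 0; 1 1 -0.25 0 0 0 0' >/dev/null
$P '1 1 -0.25 0 0 0 0; 1 1 -0.25 0 0 0 0; 1 1 -0.25 0 0 0 0; 1 1 -0.25 0 0 0 0; 1 1 -0.25 0 0 0 0' >/dev/null
$P '1 1 -0.25 0 0 0 0; 1 1 -0.25 0 0 0 0; 1 1 -0.25 0 0 0 0; 1 0.5 0 0 0 0 0; 1 0 0 0 0 0 0' 
python3 - <<'E'
from h import *
o=manip.get_obs(); a=save('wrist','w4')
r,m=spindles('wrist',a.copy(),wc=o,amin=600)
for s in r: print(*s)
go(.441,.117,.30,106.5)
E
```

```text
t: 13.73
tool_pos: [0.4686, 0.0676, 0.3588]
ee_rot: [179.9, 0.1, 106.6]
contact_force: [0.1, 1.1, 0.3]
grip_width: 0.0853
grasp_force: 0.0
t 13.78 pos [0.4694 0.0668 0.3588] [1.799e+02 1.000e-01 1.065e+02] grip 0.0857 0.0
  turn [0.02 0.02 0.  ] shift [ 2.81 -0.65  2.94]
```

View pics/w4_raw.png

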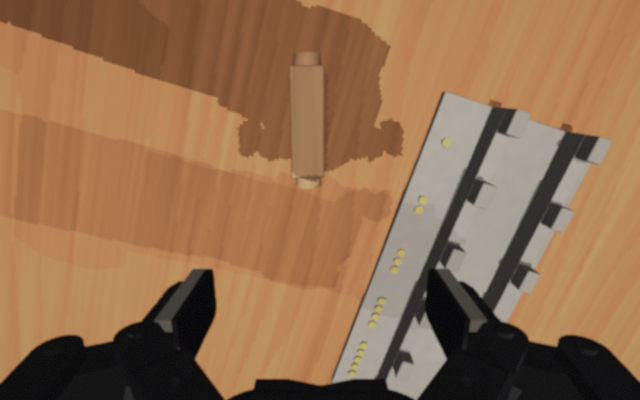

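```bash
python3 - <<'E'
from h import *
a=cv2.imread('pics/w4_raw.png')
h=cv2.cvtColor(a,cv2.COLOR_BGR2HSV)
for r in range(60,240,20): print(r,[tuple(h[r,c].tolist()) for c in (300,320,340,420)])
E
```

```text
60 [(15, 119, 159), (13, 140, 109), (12, 151, 132), (15, 131, 187)]
80 [(14, 116, 160), (15, 117, 165), (12, 148, 140), (14, 135, 187)]
100 [(15, 118, 160), (15, 118, 164), (12, 145, 144), (15, 132, 187)]
120 [(14, 116, 161), (14, 116, 163), (12, 148, 138), (15, 132, 188)]
140 [(15, 117, 161), (15, 118, 162), (12, 145, 144), (15, 132, 189)]
160 [(14, 120, 162), (14, 118, 162), (12, 145, 142), (16, 25, 172)]
180 [(15, 112, 184), (13, 136, 137), (15, 131, 189), (17, 23, 174)]
200 [(13, 143, 169), (13, 143, 170), (13, 143, 169), (26, 113, 189)]
220 [(13, 144, 172), (13, 142, 174), (13, 144, 167), (17, 26, 160)]
```

The wrist view shows spindle 1 with its block top from (291,66)/(324,66) to (292,177)/(325,175). That matches the 110 mm shape with plain stubs.

```bash
python3 - <<'E'
from h import *
o=manip.get_obs()
c=ray('wrist',[(291,66),(324,66),(292,177),(325,175)],.028,wc=o)[:,:2]*1000
v=c[0]+c[1]-c[2]-c[3]
print(c.round(1).tolist(),c.mean(0),np.linalg.norm(v)/2,np.degrees(np.arctan2(v[1],v[0])))
x,y=c.mean(0)/1000; go(x,y,.179,106.5)
E
```

```text
[[421.3, 153.2], [445.8, 160.5], [445.2, 68.7], [471.4, 78.3]] [445.9171129  115.17018047] 86.93955593431315 106.5416457766439
t 13.78 pos [0.4694 0.0668 0.3588] [1.799e+02 1.000e-01 1.065e+02] grip 0.0857 0.0
  turn [0.02 0.02 0.  ] shift [ 2.65 -0.44  8.99]
```

```bash
P="python3 -m pendant"
$P '1 0.9 -0.2 0 0 0 0; 1 0.9 -0.2 0 0 0 0; 1 0.9 -0.1 1 0 0 0; 1 0 0 1 0 0 0; 1 0 0 1 0 0 0' >/dev/null
$P '1 0 0 1 0 0 0; 1 0 0 1 0 0 0; 1 0 0 1 0 0 0; 1 0 0 0.5 0 0 0; 1 0 0 0 0 0 0' 
python3 -c "
from h import *
go(.444,.116,.180,106.5)"
```

```text
t: 14.62
tool_pos: [0.4444, 0.1141, 0.2262]
ee_rot: [-179.9, 0.1, 106.4]
contact_force: [-0.9, -0.4, 0.3]
grip_width: 0.0852
grasp_force: 0.0
t 14.62 pos [0.4444 0.1141 0.2262] [-1.799e+02  1.000e-01  1.064e+02] grip 0.0852 0.0
  turn [-0.02  0.01 -0.02] shift [0.1  0.01 2.31]
```

```bash
P="python3 -m pendant"
$P '1 0.1 0 1 0 0 0; 1 0 0 0.9 0 0 0; 1 0 0 0.3 0 0 0; 1 0 0 0 0 0 0; 1 0 0 0 0 0 0'
$P '0 0 0 0 0 0 0; 0 0 0 0 0 0 0; 0 0 0 0 0 0 0; 0 0 0 0 0 0 0; 0 0 0 0 0 0 0'
$P '0 0 0 0 0 0 0; 0 0 0 -0.5 0 0 0; 0 0 0 -1 0 0 0; 0 0 0 -1 0 0 0; 0 0 0 -1 0 0 0'
$P '0 0 0 -1 0 0 -1; 0 0 0 -1 0 0 -1; 0 0 0 -1 0 0 -1; 0 0 0 0 0 0 -1; 0 0 0 0 0 0 -1' >/dev/null
$P '0 0 0 0 0 0 -1; 0 0 0 0 0 0 -1; 0 0 0 0 0 0 -1; 0 0 0 0 0 0 -1; 0 0 0 0 0 0 -1' >/dev/null
$P '0 0 0 0 0 0 -1; 0 0 0 0 0 0 -1; 0 0 0 0 0 0 -0.72; 0 0 0 0 0 0 0; 0 0 0 0 0 0 0'
python3 -c "
from h import *
go(.622,.132,.29,179.35)"
```

```text
t: 15.03
tool_pos: [0.4446, 0.1167, 0.1847]
ee_rot: [179.9, 0.1, 106.5]
contact_force: [-0.1, -0.2, 0.0]
grip_width: 0.0853
grasp_force: 0.0
t: 15.45
tool_pos: [0.4442, 0.117, 0.1849]
ee_rot: [179.9, 0.1, 106.5]
contact_force: [-7.7, -0.1, 13.5]
grip_width: 0.0263
grasp_force: 58.5
t: 15.87
tool_pos: [0.4435, 0.117, 0.2549]
ee_rot: [180.0, 0.1, 106.5]
contact_force: [-0.2, 0.3, -0.6]
grip_width: 0.0268
grasp_force: 59.2
t: 17.12
tool_pos: [0.4436, 0.1171, 0.3142]
ee_rot: [-179.9, 0.1, 179.3]
contact_force: [0.4, -0.2, -0.8]
grip_width: 0.0268
grasp_force: 59.2
t 17.12 pos [0.4436 0.1171 0.3142] [-1.799e+02  1.000e-01  1.793e+02] grip 0.0268 59.2
  turn [-0.01  0.01 -0.01] shift [-8.91  0.84  1.21]
```

```bash
P="python3 -m pendant"
$P '0 -0.5 0 0 0 0 0; 0 -1 0.2 0 0 0 0; 0 -1 0.2 0 0 0 0; 0 -1 0.2 0 0 0 0; 0 -1 0.2 0 0 0 0' >/dev/null
$P '0 -1 0 0 0 0 0; 0 -1 0 0 0 0 0; 0 -1 0 0 0 0 0; 0 -1 0 0 0 0 0; 0 -0.5 0 0 0 0 0' >/dev/null
$P '0 0 0 0 0 0 0; 0 0 0 0 0 0 0; 0 0 0 0 0 0 0; 0 0 0 1 0 0 0; 0 0 0 1 0 0 0'
python3 - <<'E'
from h import *
go(.6225,.132,.2175,179.35)
o=manip.get_obs(); a=save('wrist','w5')
E
```

```text
t: 18.37
tool_pos: [0.6239, 0.1313, 0.2756]
ee_rot: [-180.0, 0.3, 179.4]
contact_force: [-0.2, 0.9, -1.1]
grip_width: 0.0264
grasp_force: 59.2
t 18.37 pos [0.6239 0.1313 0.2756] [-180.     0.3  179.4] grip 0.0264 59.2
  turn [-0.01  0.05  0.  ] shift [0.07 0.03 2.91]
```

View pics/w5_raw.png

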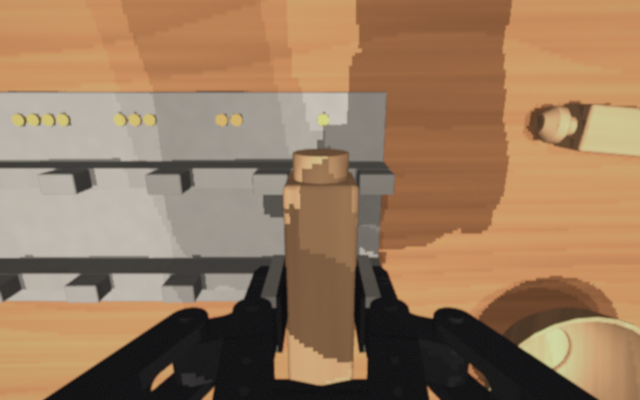

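Spindle 1's axis (column 320) is under stud 1 (323,120), and its block end at row 183 matches a centred grasp. I'll lower it and release with a half opening.

```bash
P="python3 -m pendant"
$P '0 0 0 1 0 0 0; 0 0 0 1 0 0 0; 0 0 0 0.5 0 0 0; 0 0 0 0.2 0 0 0; 0 0 0 0.1 0 0 0'
$P '0 0 0 0.1 0 0 0; 0 0 0 0 0 0 0; 0 0 0 0 0 0 0; 0.4 0 0 0 0 0 0; 0.5 0 0 0 0 0 0'
$P '0.5 0 0 0 0 0 0; 0.5 0 0 0 0 0 0; 0.5 0 0 0 0 0 0; 0.5 0 0 0 0 0 0; 0.5 0 0 -0.3 0 0 0'
$P '0.5 0 0 -1 0 0 0; 0.5 0 0 -1 0 0 0; 0.5 0 0 -1 0 0 0; 0.8 0 0 -1 0 0 0; 1 0 0 -1 0 0 0'
python3 - <<'E'
from h import *
a=save('top','t3')
for s in spindles('top',a.copy(),amin=100)[0]:
  if s[0][0]>300: print(*s)
go(.574,.337,.34,84.4)
E
```

```text
t: 18.83
tool_pos: [0.6236, 0.1311, 0.2182]
ee_rot: [-179.9, 0.0, 179.4]
contact_force: [0.1, 0.1, -0.7]
grip_width: 0.0268
grasp_force: 59.2
t: 19.25
tool_pos: [0.6244, 0.1311, 0.2173]
ee_rot: [-180.0, 0.2, 179.4]
contact_force: [0.1, -0.5, 0.5]
grip_width: 0.0426
grasp_force: 0.0
t: 19.67
tool_pos: [0.6235, 0.131, 0.2216]
ee_rot: [-179.9, -0.0, 179.4]
contact_force: [-1.2, 0.1, -0.1]
grip_width: 0.0427
grasp_force: 0.0
t: 20.08
tool_pos: [0.6238, 0.1312, 0.3239]
ee_rot: [-179.9, 0.1, 179.4]
contact_force: [-0.0, 0.8, 0.7]
grip_width: 0.0653
grasp_force: 0.0
[ 424.9 -330.8  163.    23.3   89.4] [410. 244.]
[621.7 679.5 207.1  52.6  23. ] [113. 190.]
[504.8 302.6 620.6 199.5  -2. ] [221. 221.]
t 20.13 pos [0.6251 0.1313 0.3284] [-180.     0.5  179.4] grip 0.0724 0.0
  turn [ 0.06  0.06 16.58] shift [ 9.98 -3.55 -0.58]
```

```bash
P="python3 -m pendant"
$P '1 0 0 0 0 0 1; 1 0 0 0 0 0 1; 1 0 0 0 0 0 1; 1 0 0 0 0 0 1; 1 0 0 0 0 0 1' >/dev/null
$P '1 0 0 0 0 0 1; 1 0 0 0 0 0 1; 1 0 0 0 0 0 1; 1 0 0 0 0 0 1; 1 0 0 0 0 0 1' >/dev/null
$P '1 0 0 0 0 0 1; 1 0 0 0 0 0 1; 1 0 0 0 0 0 1; 1 0 0 0 0 0 1; 1 0 0 0 0 0 1' >/dev/null
$P '1 0 0 0 0 0 0.8; 1 0 0 0 0 0 0.78; 1 1 -0.4 0 0 0 0; 1 1 -0.4 0 0 0 0; 1 1 -0.4 0 0 0 0' >/dev/null
$P '1 1 -0.4 0 0 0 0; 1 1 -0.4 0 0 0 0; 1 0.5 -0.4 0 0 0 0; 1 0 0 0 0 0 0; 1 0 0 0 0 0 0'
python3 - <<'E'
from h import *
go(.574,.337,.34,84.4)
o=manip.get_obs(); a=save('wrist','w6')
E
```

```text
t: 22.22
tool_pos: [0.5865, 0.2455, 0.3224]
ee_rot: [179.9, 0.1, 84.4]
contact_force: [-0.4, -0.5, 0.1]
grip_width: 0.0853
grasp_force: 0.0
t 22.22 pos [0.5865 0.2455 0.3224] [1.799e+02 1.000e-01 8.440e+01] grip 0.0853 0.0
  turn [0.02 0.01 0.01] shift [ 4.49 -1.07 -0.88]
```

View pics/w6_raw.png

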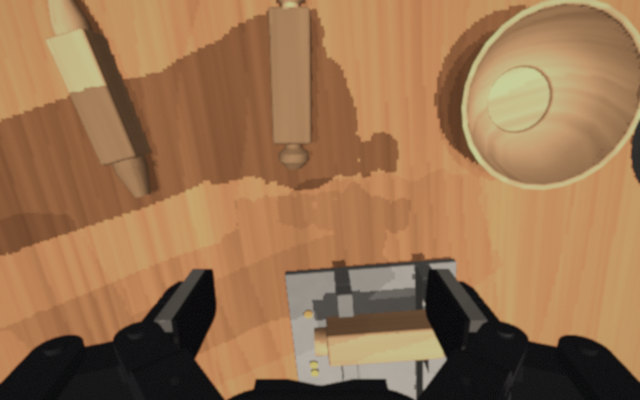

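The wrist view shows spindle 2's block at (270,8), (310,8), (273,142) and (309,143), with beads. Spindle 3 is at the left (tapers), and spindle 1 in the rack has its top face around rows 333–363. I'll check these positions.

```bash
python3 - <<'E'
from h import *
o=manip.get_obs()
W=lambda p,z:(ray('wrist',p,z,wc=o)[:,:2]*1000).round(1)
for n,q in (('s2',[(270,8),(310,8),(273,142),(309,143)]),('s3',[(48,38),(87,30),(98,163),(135,152)])):
  c=W(q,.028); v=c[0]+c[1]-c[2]-c[3]; print(n,c.mean(0),np.linalg.norm(v)/2,np.linalg.norm(c[0]-c[1]),np.degrees(np.arctan2(v[1],v[0])))
print('s1 top edges',W([(328,334),(330,363)],.06).tolist(),'stub',W([(318,340)],.05),'studs',W([(308,314),(314,367)],.01).tolist(), 'rack corner',W([(287,272),(455,260)],.008).tolist())
for y in (132,): print(proj('wrist',[[.5785,y/1e3+.014,.06],[.5785,y/1e3-.014,.06]],o))
h=cv2.imread('pics/w6_raw.png')[255:400,270:470]; cv2.imwrite('pics/w6c.png',cv2.resize(h,None,fx=3.5,fy=3.5,interpolation=cv2.INTER_CUBIC))
E
```

```text
s2 [575.925 332.425] 87.00933857925821 26.02037663063313 83.49982553122824
s3 [437.3   332.625] 84.4434870194262 27.28882555186279 97.34803786606575
s1 top edges [[584.4, 148.6], [583.6, 122.3]] stub [[575.6 136.5]] studs [[566.2, 134.3], [565.7, 76.5]] rack corner [[552.3, 176.5], [697.4, 173.8]]
[[320.5178583  337.59811883]
 [324.00709609 368.12451496]]
```

View pics/w6c.png

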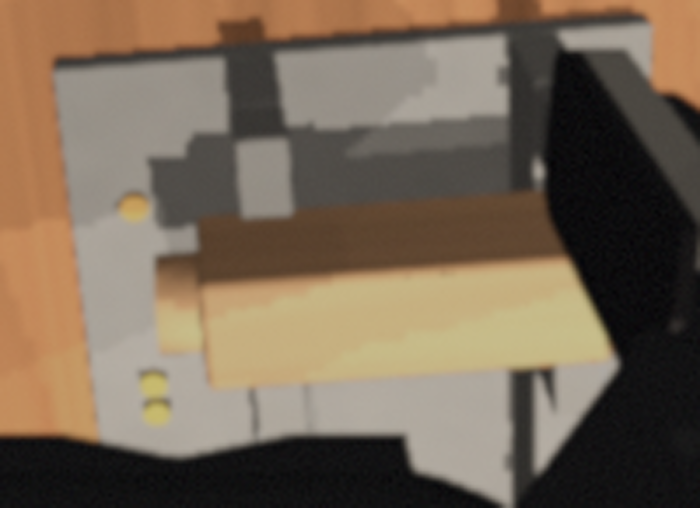

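Spindle 1 is seated in pocket 1, about 1 mm off across and +4 mm along. Now spindle 2.

```bash
P="python3 -m pendant"
$P '1 0.9 -0.2 0 0 0 0; 1 0.9 -0.2 0 0 0 0; 1 0.9 -0.2 0 0 0 0; 1 0.9 -0.2 0 0 0 0; 1 0.8 -0.2 0 0 0 0' >/dev/null
$P '1 0 0 1 0 0 0; 1 0 0 1 0 0 0; 1 0 0 1 0 0 0; 1 0 0 1 0 0 0; 1 0 0 0 0 0 0' 
python3 -c "
from h import *
go(.575,.335,.184,84)"
```

```text
t: 23.1
tool_pos: [0.5745, 0.3333, 0.2378]
ee_rot: [-179.7, 0.3, 84.3]
contact_force: [-1.0, -0.2, -0.5]
grip_width: 0.0853
grasp_force: 0.0
t 23.1 pos [0.5745 0.3333 0.2378] [-179.7    0.3   84.3] grip 0.0853 0.0
  turn [-0.04  0.05  0.05] shift [0.09 0.02 2.69]
```

```bash
P="python3 -m pendant"
$P '1 0.1 0 1 0 0 0; 1 0 0 1 0 0 0; 1 0 0 0.6 0 0 0; 1 0 0 0 0 0 0; 1 0 0 0 0 0 0'
$P '0 0 0 0 0 0 0; 0 0 0 0 0 0 0; 0 0 0 0 0 0 0; 0 0 0 0 0 0 0; 0 0 0 0 0 0 0'
$P '0 0 0 0 0 0 0; 0 0 0 -0.5 0 0 0; 0 0 0 -1 0 0 0; 0 0 0 -1 0 0 0; 0 0 0 -1 0 0 0'
$P '0 0 0 -1 0 0 -1; 0 0 0 -1 0 0 -1; 0 0 0 -1 0 0 -1; 0 0 0 0 0 0 -1; 0 0 0 0 0 0 -1' >/dev/null
$P '0 0 0 0 0 0 -1; 0 0 0 0 0 0 -1; 0 0 0 0 0 0 -1; 0 0 0 0 0 0 -1; 0 0 0 0 0 0 -1' >/dev/null
$P '0 0 0 0 0 0 -1; 0 0 0 0 0 0 -1; 0 0 0 0 0 0 -1; 0 0 0 0 0 0 -1; 0 0 0 0 0 0 -1' >/dev/null
$P '0 0 0 0 0 0 -1; 0 0 0 0 0 0 -0.64; 0 0 0 0 0 0 0; 0 0 0 0 0 0 0; 0 0 0 0 0 0 0'
python3 -c "
from h import *
go(.622,.072,.32,179.35)"
```

```text
t: 23.52
tool_pos: [0.5761, 0.3364, 0.1903]
ee_rot: [180.0, 0.1, 84.4]
contact_force: [-0.3, 0.1, -0.0]
grip_width: 0.0854
grasp_force: 0.0
t: 23.93
tool_pos: [0.5762, 0.3369, 0.1912]
ee_rot: [179.9, 0.0, 84.4]
contact_force: [-5.6, -4.7, 11.4]
grip_width: 0.0262
grasp_force: 61.2
t: 24.35
tool_pos: [0.5756, 0.3367, 0.2611]
ee_rot: [180.0, 0.1, 84.4]
contact_force: [0.0, 2.0, -0.6]
grip_width: 0.0262
grasp_force: 59.2
t: 26.02
tool_pos: [0.5757, 0.3368, 0.3204]
ee_rot: [-179.9, 0.1, 179.6]
contact_force: [0.4, 0.6, -1.2]
grip_width: 0.0265
grasp_force: 59.2
t 26.02 pos [0.5757 0.3368 0.3204] [-1.799e+02  1.000e-01  1.796e+02] grip 0.0265 59.2
  turn [-0.01  0.01  0.05] shift [ -2.47 -13.21   0.02]
```

```bash
P="python3 -m pendant"
$P '0 -0.1 -0.5 0 0 0 0.05; 0 -0.2 -1 0 0 0 0; 0 -0.2 -1 0 0 0 0; 0 -0.2 -1 0 0 0 0; 0 -0.2 -1 0 0 0 0' >/dev/null
$P '0 -0.2 -1 0 0 0 0; 0 -0.2 -1 0 0 0 0; 0 -0.2 -1 0 0 0 0; 0 -0.2 -1 0 0 0 0; 0 -0.2 -1 0 0 0 0' >/dev/null
$P '0 -0.2 -1 0 0 0 0; 0 -0.2 -1 0 0 0 0; 0 -0.2 -1 0 0 0 0; 0 0 -0.7 0 0 0 0; 0 0 0 0 0 0 0' >/dev/null
$P '0 0 0 0 0 0 0; 0 0 0 1 0 0 0; 0 0 0 1 0 0 0; 0 0 0 0 0 0 0; 0 0 0 0 0 0 0'
python3 - <<'E'
from h import *
go(.620,.072,.224,179.35)
o=manip.get_obs(); a=save('wrist','w7')
E
```

```text
t: 27.68
tool_pos: [0.6224, 0.0733, 0.2797]
ee_rot: [-180.0, -0.1, 179.5]
contact_force: [-0.7, 0.4, -0.6]
grip_width: 0.0262
grasp_force: 59.2
t 27.68 pos [0.6224 0.0733 0.2797] [-1.800e+02 -1.000e-01  1.795e+02] grip 0.0262 59.2
  turn [-0.01 -0.02  0.03] shift [ 0.12 -0.07  2.78]
```

View pics/w7_raw.png

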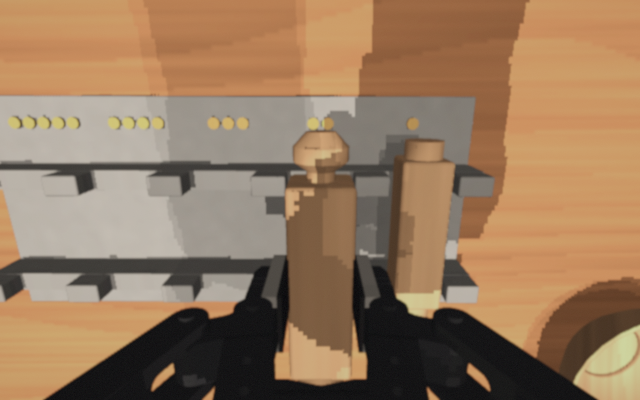

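Spindle 2's axis (column 320) lines up with the two studs (320,124), and the block end at row 180 shows it is centred. Spindle 1 sits in its pocket. I've used all my picture views, so from here I'll work with numbers only. Lowering now.

```bash
P="python3 -m pendant"
$P '0 0 -0.05 1 0 0 0; 0 0 0 1 0 0 0; 0 0 0 0.4 0 0 0; 0 0 0 0.2 0 0 0; 0 0 0 0.1 0 0 0'
$P '0 0 0 0.1 0 0 0; 0 0 0 0 0 0 0; 0 0 0 0 0 0 0; 0.4 0 0 0 0 0 0; 0.5 0 0 0 0 0 0'
$P '0.5 0 0 0 0 0 0; 0.5 0 0 0 0 0 0; 0.5 0 0 0 0 0 0; 0.5 0 0 0 0 0 0; 0.5 0 0 -0.3 0 0 0'
$P '0.5 0 0 -1 0 0 0; 0.5 0 0 -1 0 0 0; 0.5 0 0 -1 0 0 0; 0.8 0 0 -1 0 0 0; 1 0 0 -1 0 0 0'
python3 - <<'E'
from h import *
a=save('top','t4')
for s in spindles('top',a.copy(),amin=100)[0]:
  if s[0][0]>300: print(*s)
go(.434,.25,.34,98)
E
```

```text
t: 28.15
tool_pos: [0.6236, 0.0715, 0.2269]
ee_rot: [-179.9, 0.1, 179.5]
contact_force: [-0.2, 0.0, -0.6]
grip_width: 0.0262
grasp_force: 59.2
t: 28.57
tool_pos: [0.6237, 0.0713, 0.2252]
ee_rot: [-179.9, 0.2, 179.4]
contact_force: [0.6, -0.1, -0.3]
grip_width: 0.0423
grasp_force: 0.0
t: 28.98
tool_pos: [0.6228, 0.0713, 0.2296]
ee_rot: [-179.9, -0.0, 179.4]
contact_force: [-0.5, 0.3, -0.3]
grip_width: 0.043
grasp_force: 0.0
t: 29.4
tool_pos: [0.6231, 0.0714, 0.332]
ee_rot: [-179.9, 0.1, 179.4]
contact_force: [0.1, -0.2, -0.9]
grip_width: 0.0656
grasp_force: 0.0
[ 424.9 -330.8  163.    23.3   89.4] [410. 245.]
[429.8 349.  114.3  28.  -82.5] [209. 245.]
[621.7 679.6 207.1  52.6  22.9] [113. 190.]
[ 5.010e+02  2.161e+02  6.158e+02  2.421e+02 -4.000e-01] [248. 218.]
t 29.45 pos [0.6244 0.0715 0.3364] [-179.9    0.5  179.4] grip 0.0724 0.0
  turn [ 0.05  0.07 14.21] shift [10.16 -8.19 -0.18]
```

```bash
P="python3 -m pendant"
$P '1 0 0 0 0 0 1; 1 0 0 0 0 0 1; 1 0 0 0 0 0 1; 1 0 0 0 0 0 1; 1 0 0 0 0 0 1' >/dev/null
$P '1 0 0 0 0 0 1; 1 0 0 0 0 0 1; 1 0 0 0 0 0 1; 1 0 0 0 0 0 1; 1 0 0 0 0 0 1' >/dev/null
$P '1 0 0 0 0 0 1; 1 0 0 0 0 0 1; 1 0 0 0 0 0 1; 1 0 0 0 0 0 1; 1 0 0 0 0 0 0.2' >/dev/null
$P '1 1 -0.8 0 0 0 0; 1 1 -0.8 0 0 0 0; 1 1 -0.8 0 0 0 0; 1 1 -0.8 0 0 0 0; 1 1 -0.8 0 0 0 0' >/dev/null
$P '1 1 -0.8 0 0 0 0; 1 1 -0.8 0 0 0 0; 1 1 -0.8 0 0 0 0; 1 1 -0.8 0 0 0 0; 1 1 -0.8 0 0 0 0' >/dev/null
$P '1 0.2 -0.2 0 0 0 0; 1 0 0 0 0 0 0; 1 0 0 0 0 0 0; 1 0 0 0 0 0 0; 1 0 0 0 0 0 0' 
cat >> h.py <<'E'
def wspin(name,amin=1500):
    o=manip.get_obs(); a=save('wrist',name)
    hsv=cv2.cvtColor(cv2.medianBlur(a,5),cv2.COLOR_RGB2HSV)
    m=cv2.inRange(hsv,(12,70,90),(32,127,255)); m[330:]=0
    m=cv2.morphologyEx(m,cv2.MORPH_OPEN,np.ones((7,7)))
    for c in cv2.findContours(m,cv2.RETR_EXTERNAL,cv2.CHAIN_APPROX_NONE)[0]:
        if cv2.contourArea(c)<amin: continue
        P=(ray('wrist',c[:,0],.021,wc=o)[:,:2]*1000).astype(np.float32)
        (x,y),(w,h),an=cv2.minAreaRect(P)
        if w<h: w,h,an=h,w,an+90
        print('wspin',np.round([x,y,w,h,an%180],1),cv2.boundingRect(c),round(cv2.contourArea(c)))
E
python3 - <<'E'
from h import *
wspin('w8')
go(.4345,.333,.184,98.5)
E
```

```text
t: 31.95
tool_pos: [0.4331, 0.2497, 0.3301]
ee_rot: [179.9, 0.1, 98.0]
contact_force: [0.2, 0.1, 0.9]
grip_width: 0.0848
grasp_force: 0.0
wspin [476.8 352.2  85.3  15.5  91.6] (380, 0, 34, 127) 1546
wspin [435.7 324.1 128.7  27.9  98.7] (317, 0, 40, 184) 6007
t 32.0 pos [0.433  0.2497 0.3301] [1.799e+02 1.000e-01 9.800e+01] grip 0.0855 0.0
  turn [ 0.02  0.01 -0.09] shift [4.11 0.69 7.3 ]
```

```bash
P="python3 -m pendant"
$P '1 0.8 0.15 0 0 0 -0.09; 1 0.9 0.15 0 0 0 0; 1 0.9 0.15 0 0 0 0; 1 0.9 0.15 0 0 0 0; 1 0.7 0.05 0 0 0 0' >/dev/null
$P '1 0 0 1 0 0 0; 1 0 0 1 0 0 0; 1 0 0 1 0 0 0; 1 0 0 1 0 0 0; 1 0 0 0 0 0 0' 
python3 -c "
from h import *
go(.4345,.334,.186,98.5)"
```

```text
t: 32.83
tool_pos: [0.4315, 0.334, 0.2463]
ee_rot: [-179.7, 0.2, 98.6]
contact_force: [-1.1, 0.1, -0.3]
grip_width: 0.0856
grasp_force: 0.0
t 32.83 pos [0.4315 0.334  0.2463] [-179.7    0.2   98.6] grip 0.0856 0.0
  turn [-0.05  0.04  0.01] shift [-0.02  0.15  3.02]
```

```bash
P="python3 -m pendant"
$P '1 0 0.1 1 0 0 0; 1 0 0 1 0 0 0; 1 0 0 0.7 0 0 0; 1 0 0 0.2 0 0 0; 1 0 0 0 0 0 0'
$P '0 0 0 0 0 0 0; 0 0 0 0 0 0 0; 0 0 0 0 0 0 0; 0 0 0 0 0 0 0; 0 0 0 0 0 0 0'
$P '0 0 0 0 0 0 0; 0 0 0 -0.5 0 0 0; 0 0 0 -1 0 0 0; 0 0 0 -1 0 0 0; 0 0 0 -1 0 0 0'
$P '0 0 0 -1 0 0 -1; 0 0 0 -1 0 0 -1; 0 0 0 -1 0 0 -1; 0 0 0 0 0 0 -1; 0 0 0 0 0 0 -1' >/dev/null
$P '0 0 0 0 0 0 -1; 0 0 0 0 0 0 -1; 0 0 0 0 0 0 -1; 0 0 0 0 0 0 -1; 0 0 0 0 0 0 -1' >/dev/null
$P '0 0 0 0 0 0 -1; 0 0 0 0 0 0 -1; 0 0 0 0 0 0 -1; 0 0 0 0 0 0 -1; 0 0 0 0 0 0 -0.1' >/dev/null
$P '0 0 0 0 0 0 0; 0 0 0 0 0 0 0; 0 0 0 0 0 0 0; 0 0 0 0 0 0 0; 0 0 0 0 0 0 0'
python3 -c "
from h import *
go(.622,.012,.32,179.35)"
```

```text
t: 33.25
tool_pos: [0.4348, 0.3352, 0.1917]
ee_rot: [-180.0, 0.1, 98.6]
contact_force: [-0.1, -0.4, -0.6]
grip_width: 0.0856
grasp_force: 0.0
t: 33.67
tool_pos: [0.435, 0.3357, 0.1929]
ee_rot: [179.9, 0.0, 98.6]
contact_force: [-8.1, -5.4, 21.6]
grip_width: 0.0261
grasp_force: 61.0
t: 34.08
tool_pos: [0.4345, 0.3354, 0.2632]
ee_rot: [180.0, 0.1, 98.6]
contact_force: [0.4, 0.6, -0.9]
grip_width: 0.0257
grasp_force: 59.2
t: 35.75
tool_pos: [0.4346, 0.3356, 0.322]
ee_rot: [-179.9, 0.1, 179.3]
contact_force: [-0.2, 0.1, -1.4]
grip_width: 0.026
grasp_force: 59.3
t 35.75 pos [0.4346 0.3356 0.322 ] [-1.799e+02  1.000e-01  1.793e+02] grip 0.026 59.3
  turn [-0.01  0.02 -0.  ] shift [ -9.55 -16.07   0.1 ]
```

```bash
P="python3 -m pendant"
$P '0 -0.3 -0.5 0 0 0 0; 0 -0.6 -1 0 0 0 0; 0 -0.6 -1 0 0 0 0; 0 -0.6 -1 0 0 0 0; 0 -0.6 -1 0 0 0 0' >/dev/null
$P '0 -0.6 -1 0 0 0 0; 0 -0.6 -1 0 0 0 0; 0 -0.6 -1 0 0 0 0; 0 -0.6 -1 0 0 0 0; 0 -0.6 -1 0 0 0 0' >/dev/null
$P '0 -0.6 -1 0 0 0 0; 0 -0.6 -1 0 0 0 0; 0 -0.6 -1 0 0 0 0; 0 -0.6 -1 0 0 0 0; 0 -0.6 -1 0 0 0 0' >/dev/null
$P '0 -0.6 -1 0 0 0 0; 0 -0.2 -0.5 0 0 0 0; 0 0 0 0 0 0 0; 0 0 0 0 0 0 0; 0 0 0 0 0 0 0'
python3 - <<'E'
from h import *
go(.622,.012,.225,179.35)
a=save('wrist','w9'); g=cv2.cvtColor(a,cv2.COLOR_RGB2GRAY)
print(g[90:230:2,312:329].mean(1).round().astype(int))
print(g[220,270:370:2])
E
```

```text
t: 37.42
tool_pos: [0.6205, 0.0142, 0.3224]
ee_rot: [-180.0, 0.0, 179.4]
contact_force: [-1.1, 0.6, -0.7]
grip_width: 0.0259
grasp_force: 59.3
t 37.42 pos [0.6205 0.0142 0.3224] [-180.     0.   179.4] grip 0.0259 59.3
  turn [-0.    0.    0.01] shift [-0.08 -0.11  4.87]
[162 162 160 155 156 162 154 160 165 165 166 166 166 166 167 167 167 167
 167 167 167 167 167 167 167 167 167 166 158 155 155 155 155 147 130 130
 130 130 131 132 131 131 131 130 130 128 103  83  92  95  97  96  96  96
  96  97  96  97  96  96  97  96  97  96  97  96  96  97  96  96]
[153 154 153 153 152 151 150 148 126 151 117  93  93  92  94  94  97  97
  97  96  97  96  96  97  97  96  96  96  97  98  97  97  98  98 100 101
 102 100 100 101  99 102 101 101 106 107 112 110  89  79]
```

```bash
P="python3 -m pendant"
$P '0 0 -0.1 1 0 0 0; 0 0 0 1 0 0 0; 0 0 0 1 0 0 0; 0 0 0 1 0 0 0; 0 0 0 0.3 0 0 0'
$P '0 0 0 0.2 0 0 0; 0 0 0 0.2 0 0 0; 0 0 0 0.1 0 0 0; 0 0 0 0 0 0 0; 0 0 0 0 0 0 0'
python3 -c "
from h import *
go(.6205,.012,.225,179.35)"
```

```text
t: 37.88
tool_pos: [0.6194, 0.0129, 0.2338]
ee_rot: [-180.0, -0.2, 179.5]
contact_force: [-0.8, -0.5, -1.2]
grip_width: 0.0261
grasp_force: 59.2
t: 38.3
tool_pos: [0.6217, 0.0115, 0.2275]
ee_rot: [-179.9, 0.2, 179.4]
contact_force: [-0.3, 0.5, -0.6]
grip_width: 0.0262
grasp_force: 59.2
t 38.3 pos [0.6217 0.0115 0.2275] [-179.9    0.2  179.4] grip 0.0262 59.2
  turn [-0.01  0.03  0.01] shift [0.06 0.02 0.13]
```

```bash
P="python3 -m pendant"
$P '0 0 0 0.1 0 0 0; 0 0 0 0 0 0 0; 0 0 0 0 0 0 0; 0.4 0 0 0 0 0 0; 0.5 0 0 0 0 0 0'
$P '0.5 0 0 0 0 0 0; 0.5 0 0 0 0 0 0; 0.5 0 0 0 0 0 0; 0.5 0 0 0 0 0 0; 0.5 0 0 -0.3 0 0 0'
$P '0.5 0 0 -1 0 0 0; 0.5 0 0 -1 0 0 0; 0.5 0 0 -1 0 0 0; 0.8 0 0 -1 0 0 0; 1 0 0 -1 0 0 0'
python3 - <<'E'
from h import *
a=save('top','t5')
for s in spindles('top',a.copy(),amin=100)[0]:
  if s[0][0]>300: print(*s)
go(.425,-.40,.345,89.4)
E
```

```text
t: 38.72
tool_pos: [0.6213, 0.0114, 0.2248]
ee_rot: [-179.9, 0.1, 179.4]
contact_force: [-0.3, 0.1, 1.5]
grip_width: 0.0426
grasp_force: 0.0
t: 39.13
tool_pos: [0.6207, 0.0115, 0.2297]
ee_rot: [-180.0, -0.0, 179.4]
contact_force: [-0.3, 0.4, 0.2]
grip_width: 0.0427
grasp_force: 0.0
t: 39.55
tool_pos: [0.621, 0.0116, 0.3321]
ee_rot: [-179.9, 0.1, 179.4]
contact_force: [-0.9, 0.3, 0.0]
grip_width: 0.0656
grasp_force: 0.0
[ 424.9 -330.8  163.    23.3   89.4] [410. 244.]
[621.7 679.5 207.1  52.6  23. ] [113. 190.]
[7.413e+02 3.047e+02 6.890e+01 5.470e+01 1.000e-01] [221. 152.]
[499.6  96.3 625.5 183.8  -7.9] [283. 222.]
t 39.6 pos [0.6223 0.0115 0.3365] [-179.9    0.5  179.4] grip 0.0728 0.0
  turn [ 0.05  0.08 15.71] shift [-20.68  -9.65  -0.43]
```

```bash
P="python3 -m pendant"
$P '1 0 0 0 0 0 1; 1 0 0 0 0 0 1; 1 0 0 0 0 0 1; 1 0 0 0 0 0 1; 1 0 0 0 0 0 1' >/dev/null
$P '1 0 0 0 0 0 1; 1 0 0 0 0 0 1; 1 0 0 0 0 0 1; 1 0 0 0 0 0 1; 1 0 0 0 0 0 1' >/dev/null
$P '1 0 0 0 0 0 1; 1 0 0 0 0 0 1; 1 0 0 0 0 0 1; 1 0 0 0 0 0 1; 1 0 0 0 0 0 1' >/dev/null
$P '1 0 0 0 0 0 0.7; 1 -1 -0.5 0 0 0 0; 1 -1 -0.5 0 0 0 0; 1 -1 -0.5 0 0 0 0; 1 -1 -0.5 0 0 0 0' >/dev/null
$P '1 -1 -0.5 0 0 0 0; 1 -1 -0.5 0 0 0 0; 1 -1 -0.5 0 0 0 0; 1 -1 -0.5 0 0 0 0; 1 -1 -0.5 0 0 0 0' >/dev/null
$P '1 -1 -0.5 0 0 0 0; 1 -1 -0.5 0 0 0 0; 1 -1 -0.5 0 0 0 0; 1 -1 -0.5 0 0 0 0; 1 -1 -0.5 0 0 0 0' >/dev/null
$P '1 -1 -0.5 0 0 0 0; 1 -1 -0.5 0 0 0 0; 1 -1 -0.5 0 0 0 0; 1 -1 -0.5 0 0 0 0; 1 -1 -0.2 0 0 0 0' >/dev/null
$P '1 -1 0 0 0 0 0; 1 0 0 0 0 0 0; 1 0 0 0 0 0 0; 1 0 0 0 0 0 0; 1 0 0 0 0 0 0'
python3 - <<'E'
from h import *
wspin('w10')
go(.425,-.331,.184,89.4)
E
```

```text
t: 42.93
tool_pos: [0.4332, -0.3856, 0.3306]
ee_rot: [179.9, 0.0, 89.5]
contact_force: [0.4, -0.6, -0.7]
grip_width: 0.0853
grasp_force: 0.0
wspin [ 180.  -437.4  143.6   20.4   91.6] (0, 172, 51, 158) 1922
wspin [ 280.1 -414.   170.6   29.7   89.9] (101, 123, 60, 197) 4897
wspin [ 427.  -329.   163.9   27.4   87.4] (292, 0, 40, 225) 6366
t 42.98 pos [ 0.4333 -0.3856  0.3307] [179.9   0.   89.5] grip 0.0857 0.0
  turn [0.01 0.   0.02] shift [ 2.72 -0.44  7.34]
```

```bash
P="python3 -m pendant"
$P '1 0.7 -0.1 0 0 0 0; 1 0.7 -0.1 0 0 0 0; 1 0.7 -0.1 0 0 0 0; 1 0.7 -0.05 0 0 0 0; 1 0 0 0 0 0 0' >/dev/null
$P '1 0 0 1 0 0 0; 1 0 0 1 0 0 0; 1 0 0 1 0 0 0; 1 0 0 1 0 0 0; 1 0 0 0 0 0 0' 
python3 -c "
from h import *
go(.4262,-.330,.188,89)"
```

```text
t: 43.82
tool_pos: [0.4258, -0.3293, 0.2474]
ee_rot: [-179.9, -0.2, 89.5]
contact_force: [-0.3, 0.3, -0.2]
grip_width: 0.0853
grasp_force: 0.0
t 43.82 pos [ 0.4258 -0.3293  0.2474] [-179.9   -0.2   89.5] grip 0.0853 0.0
  turn [-0.02 -0.03  0.08] shift [-0.04  0.02  2.97]
```

```bash
P="python3 -m pendant"
$P '1 0 0 1 0 0 0; 1 0 0 1 0 0 0; 1 0 0 0.7 0 0 0; 1 0 0 0.2 0 0 0; 1 0 0 0 0 0 0'
$P '0 0 0 0 0 0 0; 0 0 0 0 0 0 0; 0 0 0 0 0 0 0; 0 0 0 0 0 0 0; 0 0 0 0 0 0 0'
$P '0 0 0 0 0 0 0; 0 0 0 -0.5 0 0 0; 0 0 0 -1 0 0 0; 0 0 0 -1 0 0 0; 0 0 0 -1 0 0 0'
$P '0 0 0 -1 0 0 -1; 0 0 0 -1 0 0 -1; 0 0 0 -1 0 0 -1; 0 0 0 -1 0 0 -1; 0 0 0 -1 0 0 -1' >/dev/null
$P '0 0 0 0 0 0 -1; 0 0 0 0 0 0 -1; 0 0 0 0 0 0 -1; 0 0 0 0 0 0 -1; 0 0 0 0 0 0 -1' >/dev/null
$P '0 0 0 0 0 0 -1; 0 0 0 0 0 0 -1; 0 0 0 0 0 0 -1; 0 0 0 0 0 0 -1; 0 0 0 0 0 0 -1' >/dev/null
$P '0 0 0 0 0 0 -0.7; 0 0 0 0 0 0 0; 0 0 0 0 0 0 0; 0 0 0 0 0 0 0; 0 0 0 0 0 0 0'
python3 -c "
from h import *
go(.621,-.048,.35,179.35)"
```

```text
t: 44.23
tool_pos: [0.4269, -0.3305, 0.1925]
ee_rot: [180.0, 0.0, 89.4]
contact_force: [0.8, 0.3, -0.5]
grip_width: 0.0853
grasp_force: 0.0
t: 44.65
tool_pos: [0.4271, -0.3309, 0.1936]
ee_rot: [179.9, 0.1, 89.4]
contact_force: [-7.1, 7.0, 25.7]
grip_width: 0.026
grasp_force: 60.4
t: 45.07
tool_pos: [0.4266, -0.3303, 0.2638]
ee_rot: [179.9, 0.0, 89.4]
contact_force: [0.2, -0.1, -1.1]
grip_width: 0.0258
grasp_force: 59.2
t: 46.73
tool_pos: [0.4266, -0.3304, 0.3628]
ee_rot: [-179.9, 0.1, 179.3]
contact_force: [1.0, -1.1, -1.1]
grip_width: 0.0261
grasp_force: 59.2
t 46.73 pos [ 0.4266 -0.3304  0.3628] [-1.799e+02  1.000e-01  1.793e+02] grip 0.0261 59.2
  turn [-0.01  0.02 -0.01] shift [-9.56 14.23  0.64]
```

```bash
P="python3 -m pendant"
$P '0 -0.3 0.5 0 0 0 0; 0 -0.65 1 0 0 0 0; 0 -0.65 1 0 0 0 0; 0 -0.65 1 0 0 0 0; 0 -0.65 1 0 0 0 0' >/dev/null
$P '0 -0.65 1 0 0 0 0; 0 -0.65 1 0 0 0 0; 0 -0.65 1 0 0 0 0; 0 -0.65 1 0 0 0 0; 0 -0.65 1 0 0 0 0' >/dev/null
$P '0 -0.65 1 0 0 0 0; 0 -0.65 1 0 0 0 0; 0 -0.65 1 0 0 0 0; 0 -0.65 1 0 0 0 0; 0 -0.7 0.7 0 0 0 0' >/dev/null
$P '0 0 0 0 0 0 0; 0 0 0 0 0 0 0; 0 0 0 1 0 0 0; 0 0 0 1 0 0 0; 0 0 0 0 0 0 0'
python3 - <<'E'
from h import *
go(.621,-.048,.226,179.35)
a=save('wrist','w11'); g=cv2.cvtColor(a,cv2.COLOR_RGB2GRAY)
print(g[90:230:2,312:329].mean(1).round().astype(int))
o=manip.get_obs()
h=cv2.cvtColor(a,cv2.COLOR_RGB2HSV); m=cv2.inRange(h,(18,90,120),(32,255,255)); m[180:]=0
n,_,st,ce=cv2.connectedComponentsWithStats(m)
print([(ce[i].round(),st[i,4],(ray('wrist',ce[i],.01,wc=o)[0,:2]*1000).round()) for i in range(1,n) if 15<st[i,4]<300])
E
```

```text
t: 48.4
tool_pos: [0.6167, -0.0486, 0.3189]
ee_rot: [180.0, -0.3, 179.3]
contact_force: [-0.7, -0.2, -1.2]
grip_width: 0.0259
grasp_force: 59.2
t 48.4 pos [ 0.6167 -0.0486  0.3189] [180.   -0.3 179.3] grip 0.0259 59.2
  turn [ 0.   -0.05 -0.01] shift [-0.22  0.03  4.65]
[177 177 171 149 145 146 147 148 163 177 177 177 177 178 178 178 178 178
 178 178 178 179 179 178 177 177 177 177 177 177 177 176 176 176 178 178
 172 122 100 146 161 174 173 145 132 123  99 101 111 113 113 112 112 113
 112 102  98  98  99  98  98  98  98  98  98  98  99  98  98  98]
[(array([81.,  6.]), np.int32(16), array([ 480., -213.])), (array([633.,   7.]), np.int32(47), array([485., 170.])), (array([ 8., 16.]), np.int32(78), array([ 486., -265.])), (array([310.,  91.]), np.int32(16), array([538., -55.])), (array([219., 127.]), np.int32(81), array([ 563., -125.])), (array([231., 127.]), np.int32(80), array([ 563., -116.])), (array([243., 127.]), np.int32(77), array([ 564., -106.])), (array([256., 127.]), np.int32(76), array([564., -97.])), (array([268., 127.]), np.int32(73), array([564., -87.])), (array([302., 127.]), np.int32(53), array([564., -61.])), (array([474., 127.]), np.int32(54), array([565.,  68.])), (array([486., 127.]), np.int32(61), array([566.,  78.])), (array([559., 127.]), np.int32(73), array([566., 133.])), (array([388., 127.]), np.int32(20), array([565.,   3.])), (array([589., 148.]), np.int32(54), array([583., 159.])), (array([597., 163.]), np.int32(90), array([594., 168.])), (array([521., 169.]), np.int32(35), array([598., 109.]))]
```

```bash
P="python3 -m pendant"
$P '0 -0.15 0.08 1 0 0 0; 0 0 0 1 0 0 0; 0 0 0 1 0 0 0; 0 0 0 0.9 0 0 0; 0 0 0 0.2 0 0 0'
$P '0 0 0 0.2 0 0 0; 0 0 0 0.2 0 0 0; 0 0 0 0.1 0 0 0; 0 0 0 0 0 0 0; 0 0 0 0 0 0 0'
python3 -c "
from h import *
go(.6205,-.047,.226,179.35)"
```

```text
t: 48.87
tool_pos: [0.6208, -0.0473, 0.239]
ee_rot: [-180.0, -0.1, 179.3]
contact_force: [-0.8, -0.8, -1.2]
grip_width: 0.026
grasp_force: 59.2
t: 49.28
tool_pos: [0.6223, -0.0472, 0.2315]
ee_rot: [-179.9, 0.2, 179.4]
contact_force: [-0.1, -0.5, -1.0]
grip_width: 0.0257
grasp_force: 59.2
t 49.28 pos [ 0.6223 -0.0472  0.2315] [-179.9    0.2  179.4] grip 0.0257 59.2
  turn [-0.01  0.03  0.  ] shift [0.09 0.01 0.28]
```

```bash
P="python3 -m pendant"
$P '0 0 0 0.15 0 0 0; 0 0 0 0.1 0 0 0; 0 0 0 0 0 0 0; 0.4 0 0 0 0 0 0; 0.5 0 0 0 0 0 0'
$P '0.5 0 0 0 0 0 0; 0.5 0 0 0 0 0 0; 0.5 0 0 0 0 0 0; 0.5 0 0 0 0 0 0; 0.5 0 0 -0.3 0 0 0'
$P '0.5 0 0 -1 0 0 0; 0.5 0 0 -1 0 0 0; 0.5 0 0 -1 0 0 0; 0.8 0 0 -1 0 0 0; 0.5 0 0 -1 0 0 0'
$P '0 0.5 -0.5 0 0 0 0; 0 1 -1 0 0 0 0; 0 1 -1 0 0 0 0; 0 1 -1 0 0 0 0; 0 1 -1 0 0 0 0' >/dev/null
$P '0 1 -1 0 0 0 0; 0 1 -1 0 0 0 0; 0 1 -1 0 0 0 0; 0 0 -1 0 0 0 0; 0 0 -1 0 0 0 0' >/dev/null
$P '0 0 -1 0 0 0 0; 0 0 -1 0 0 0 0; 0 0 -1 0 0 0 0; 0 0 -1 0 0 0 0; 0 0 -1 0 0 0 0' >/dev/null
$P '0 0 -1 0 0 0 0; 0 0 -1 0 0 0 0; 0 0 -1 0 0 0 0; 0 0 0 0 0 0 0; 0 0 0 0 0 0 0'
python3 - <<'E'
from h import *
a=save('top','t6')
for z in (.046,):
  for s in spindles('top',a.copy(),z=.06,amin=100)[0]:
    if s[0][0]>300: print(*s)
h=cv2.cvtColor(a,cv2.COLOR_RGB2HSV)
# scraper mask
m=cv2.inRange(h,(3,120,40),(16,255,140)); m[:,:340]=0;m[:,430:]=0;m[:140]=0;m[230:]=0
n,_,st,ce=cv2.connectedComponentsWithStats(m);i=1+st[1:,4].argmax()
P=ray('top',np.argwhere(_==i)[:,::-1],.116)[:,:2].astype(np.float32)*1000
print('scraper',cv2.minAreaRect(P))
go(.49,-.390,.25,179.35)
E
```

```text
t: 49.7
tool_pos: [0.6219, -0.0471, 0.2257]
ee_rot: [-179.9, 0.1, 179.4]
contact_force: [-0.3, -0.1, -0.0]
grip_width: 0.0422
grasp_force: 0.0
t: 50.12
tool_pos: [0.6213, -0.047, 0.2307]
ee_rot: [-180.0, -0.0, 179.4]
contact_force: [0.1, 0.8, -0.9]
grip_width: 0.0427
grasp_force: 0.0
t: 50.53
tool_pos: [0.6217, -0.047, 0.3332]
ee_rot: [-179.9, 0.1, 179.4]
contact_force: [-0.2, -0.4, 0.5]
grip_width: 0.044
grasp_force: 0.0
t: 52.2
tool_pos: [0.4677, -0.3961, 0.3319]
ee_rot: [-179.9, 0.1, 179.3]
contact_force: [0.4, 1.0, 0.6]
grip_width: -0.0002
grasp_force: 0.0
[ 6.187e+02  1.315e+02  1.242e+02  2.620e+01 -3.000e-01] [270. 186.]
[ 6.278e+02  6.950e+01  1.176e+02  3.260e+01 -3.000e-01] [289. 184.]
[ 6.223e+02  1.090e+01  1.469e+02  3.260e+01 -6.000e-01] [307. 186.]
[618.4 -46.  159.8  35.7  -0.7] [325. 187.]
[617.1 652.8 199.8  50.6  23. ] [113. 190.]
[734.  293.6  63.3  60.8 -26.6] [221. 153.]
scraper ((637.7041015625, -245.29661560058594), (56.6241569519043, 137.49269104003906), 79.92672729492188)
t 52.25 pos [ 0.4678 -0.3952  0.3318] [-1.800e+02  1.000e-01  1.794e+02] grip -0.0002 0.0
  turn [-0.    0.01  0.  ] shift [-1.11  0.27  4.09]
```

All four spindles read seated, at y of about 131, 70, 11 and -46 mm. Next I'll push the lever towards +x with closed fingers.

```bash
P="python3 -m pendant"
$P '0 0 0.25 1 0 0 0; 0 0 0 1 0 0 0; 0 0 0 1 0 0 0; 0 0 0 1 0 0 0; 0 0 0 0 0 0 0'
$P '0 -0.7 0 0 0 0 0; 0 -0.7 0 0 0 0 0; 0 -0.7 0 0 0 0 0; 0 -0.7 0 0 0 0 0; 0 -0.7 0 0 0 0 0'
$P '0 -0.5 0 0 0 0 0; 0 -0.5 0 0 0 0 0; 0 -0.5 0 0 0 0 0; 0 -0.4 0 0 0 0 0; 0 -0.3 0 0 0 0 0'
$P '0 0 0 0 0 0 0; 0 0 0 0 0 0 0; 0 0 0 0 0 0 0; 0 0 0 0 0 0 0; 0 0 0 0 0 0 0'
```

```text
t: 52.67
tool_pos: [0.467, -0.3878, 0.2482]
ee_rot: [179.8, -0.2, 179.5]
contact_force: [-0.8, 1.1, -0.3]
grip_width: -0.0001
grasp_force: 0.0
t: 53.08
tool_pos: [0.5388, -0.3904, 0.2535]
ee_rot: [-179.9, 0.1, 179.4]
contact_force: [-1.8, -0.3, 1.1]
grip_width: 0.0004
grasp_force: 0.6
t: 53.5
tool_pos: [0.5811, -0.3908, 0.2526]
ee_rot: [-179.9, -0.3, 179.4]
contact_force: [-21.4, 0.9, 14.2]
grip_width: -0.0002
grasp_force: 10.4
t: 53.92
tool_pos: [0.5804, -0.3911, 0.2524]
ee_rot: [-180.0, -0.2, 179.3]
contact_force: [-7.8, -0.1, 4.7]
grip_width: -0.0005
grasp_force: 4.0
```

```bash
P="python3 -m pendant"
$P '0 -0.2 0 0 0 0 0; 0 0 0 0 0 0 0; 0 0 0 0 0 0 0; 0 0 0 0 0 0 0; 0 0 0 0 0 0 0'
$P '0 0.5 0 0 0 0 0; 0 1 0 0 0 0 0; 0 1 0 0 0 0 0; 0 1 0 -0.5 0 0 0; 0 1 0 -1 0 0 0'
$P '0 1 0 -1 0 0 0; 0 1 0 -1 0 0 0; 0 0 0 -1 0 0 0; 0 0 0 0 0 0 0; 0 0 0 0 0 0 0'
python3 - <<'E'
from h import *
def line(n,p):
  A=ray(n,p,0)[0];B=ray(n,p,.2)[0];return A,(B-A)/np.linalg.norm(B-A)
L=[]
for n in('top','side'):
  a=save(n,n+'9'); v=a.max(2); e=proj(n,[.60,-.39,.095])[0]; x,y=e.astype(int); r=20
  sub=(v[y-r:y+r,x-r:x+r]<45).astype(np.uint8)
  k,lab,st,ce=cv2.connectedComponentsWithStats(sub)
  for i in range(1,k):
    if st[i,4]>15: print(n,'exp',e.round(),'blob',(ce[i]+[x-r,y-r]).round(1),st[i])
  if k>1:
    i=1+st[1:,4].argmax(); L.append(line(n,ce[i]+[x-r,y-r]))
M=sum(np.eye(3)-np.outer(d,d) for _,d in L);q=sum((np.eye(3)-np.outer(d,d))@p for p,d in L)
X=np.linalg.solve(M,q);print('ball',X,[np.linalg.norm((np.eye(3)-np.outer(d,d))@(X-p)).round(4) for p,d in L])
E
```

```text
t: 54.33
tool_pos: [0.5819, -0.3911, 0.2523]
ee_rot: [-180.0, -0.6, 179.3]
contact_force: [-17.7, 2.2, 9.8]
grip_width: 0.0002
grasp_force: 9.0
t: 54.75
tool_pos: [0.4946, -0.3894, 0.2803]
ee_rot: [179.9, -0.1, 179.4]
contact_force: [0.1, -1.3, -0.0]
grip_width: 0.0002
grasp_force: 0.0
t: 55.17
tool_pos: [0.4565, -0.3904, 0.3438]
ee_rot: [-179.8, 0.3, 179.4]
contact_force: [0.0, 0.3, -0.2]
grip_width: 0.0
grasp_force: 0.0
side exp [366. 255.] blob [349.1 245.2] [ 0  0  6 18 34]
side exp [366. 255.] blob [370.4 244.1] [10  0 20 18 70]
side exp [366. 255.] blob [365.7 256.3] [  1  17  36   9 103]
ball [ 0.59777629 -0.3926775   0.09321296] [np.float64(0.0015), np.float64(0.0015)]
```

```bash
python3 - <<'E'
from h import *
def line(n,p):
  A=ray(n,p,0)[0];B=ray(n,p,.2)[0];return A,(B-A)/np.linalg.norm(B-A)
def tri(L):
  M=sum(np.eye(3)-np.outer(d,d) for _,d in L);q=sum((np.eye(3)-np.outer(d,d))@p for p,d in L)
  X=np.linalg.solve(M,q);return X.round(4),[np.linalg.norm((np.eye(3)-np.outer(d,d))@(X-p)).round(4) for p,d in L]
N=[];O=[]
for n in('top','side'):
  a=cv2.imread(f'pics/{n}0_raw.png').max(2).astype(int); b=cv2.imread(f'pics/{n}9_raw.png').max(2).astype(int)
  x,y=proj(n,[.575,-.39,.09])[0].astype(int); r=32
  for nm,d,w,T in(('old',b-a,a,O),('new',a-b,b,N)):
    s=((d>40)&(w<50))[y-r:y+r,x-r:x+r].astype(np.uint8)
    k,l,st,ce=cv2.connectedComponentsWithStats(s)
    print(n,nm,[((ce[i]+[x-r,y-r]).round(1).tolist(),st[i,2:].tolist()) for i in range(1,k) if st[i,4]>8])
    i=1+st[1:,4].argmax(); T.append(line(n,ce[i]+[x-r,y-r]))
print('old',tri(O),'new',tri(N))
b=cv2.imread('pics/top9_raw.png').max(2); x,y=proj('top',[.6,-.39,.09])[0].astype(int); print(x,y);print(b[y-9:y+16,x-9:x+10])
E
```

```text
top old [([433.6, 210.3], [8, 8, 37])]
top new [([434.9, 189.3], [7, 8, 27]), ([459.0, 226.8], [13, 4, 41])]
side old [([341.6, 257.8], [8, 9, 59])]
side new [([346.4, 226.8], [7, 3, 11]), ([365.5, 226.6], [14, 2, 17]), ([361.2, 246.6], [16, 6, 34]), ([366.8, 253.8], [9, 4, 28]), ([366.7, 258.9], [8, 3, 21])]
old (array([ 0.536 , -0.3859,  0.0967]), [np.float64(0.0001), np.float64(0.0001)]) new (array([ 0.5232, -0.447 ,  0.1767]), [np.float64(0.0401), np.float64(0.0401)])
433 190
[[227 225 225 224 226 226 228 227 223 226 227 227 226 223 225 226 227 227
  226]
 [226 228 225 228 227 226 224 227 226 227 224 222 225 224 225 227 225 225
  224]
 [224 227 226 227 227 225 225 227 226 226 228 228 226 228 225 225 226 226
  227]
 [225 226 225 224 227 227 225 225 229 230 229 233 231 228 227 227 226 227
  226]
 [227 227 217 217 214 216 218 218 223 235 204 182 182 224 235 230 228 225
  226]
 [226 227 220 219 220 223 222 226 159  70  45  44  42  66 158 215 229 227
  226]
 [225 224 223 223 225 222 231 195  98  37  47  43  52  46  40 201 233 228
  223]
 [228 227 228 227 227 211 225 150  48  49  51  5
[... 710 characters left out ...]
 130 145 174 184 174 215 227 224 224 225 226
  224]
 [181 209 157 108  84  87 118 143 161 178 184 183 219 226 227 223 221 226
  226]
 [129  68  78  74  56  94 123 108 141 179 181 180 216 227 227 224 228 222
  226]
 [ 70  81 101  70  83 116 131 100  73 111 169 174 214 226 227 226 228 228
  225]
 [100  97 109 105 112 131 111 100  93 127 174 186 219 228 226 228 229 224
  228]
 [ 76 112 122 123 107 110 109 105 103 116 169 176 207 216 219 213 216 214
  210]
 [ 89 106 115 115 104 107 104 104 111 120 179 181 206 216 213 213 212 215
  216]
 [ 74  95 106  97  95  94  94  96  91 130 180 156 192 214 213 216 213 212
  212]
 [ 76  78  76  77  81  76  87  87  83 144 178 193 215 219 220 219 219 221
  218]]
```

The ball moved about 64 mm, where 77 mm is expected for full travel. I'll push again, higher on the ball and harder.

```bash
P="python3 -m pendant"
$P '0 0 0 1 0 0 0; 0 0 0 1 0 0 0; 0 0 0 1 0 0 0; 0 0 0 1 0 0 0; 0 -0.5 0 0 0 0 0' >/dev/null
$P '0 -1 0 0 0 0 0; 0 -1 0 0 0 0 0; 0 -1 0 0 0 0 0; 0 -1 0 0 0 0 0; 0 -0.7 0 0 0 0 0'
$P '0 -0.5 0 0 0 0 0; 0 -0.4 0 0 0 0 0; 0 -0.2 0 0 0 0 0; 0 0 0 0 0 0 0; 0 0 0 0 0 0 0'
```

```text
t: 56.1
tool_pos: [0.5627, -0.3908, 0.262]
ee_rot: [-180.0, 0.1, 179.5]
contact_force: [-1.2, 0.7, -0.4]
grip_width: -0.0001
grasp_force: 0.0
t: 56.52
tool_pos: [0.5807, -0.3911, 0.2616]
ee_rot: [-180.0, -0.3, 179.4]
contact_force: [-7.8, 0.7, 3.8]
grip_width: 0.0004
grasp_force: 4.1
```

```bash
P="python3 -m pendant"
$P '0 -0.3 0 0 0 0 0; 0 0 0 0 0 0 0; 0 0 0 0 0 0 0; 0 0 0 0 0 0 0; 0 0 0 0 0 0 0'
$P '0 -0.3 0 0 0 0 0; 0 0 0 0 0 0 0; 0 0 0 0 0 0 0; 0 0 0 0 0 0 0; 0 0 0 0 0 0 0'
```

```text
t: 56.93
tool_pos: [0.583, -0.3912, 0.2615]
ee_rot: [180.0, -0.9, 179.2]
contact_force: [-22.2, 1.8, 12.7]
grip_width: 0.0
grasp_force: 11.3
t: 57.35
tool_pos: [0.5854, -0.3912, 0.2614]
ee_rot: [180.0, -1.5, 179.1]
contact_force: [-36.2, 2.8, 21.0]
grip_width: -0.0
grasp_force: 18.8
```

The force rises linearly with the commanded push and there is no travel. The reaction direction (about 30°) also matches a full 0.5 rad lean, so the lever is at its stop. I'll retract and check.

```bash
P="python3 -m pendant"
$P '0 0.5 0 0 0 0 0; 0 1 0 0 0 0 0; 0 1 0 0 0 0 0; 0 1 0 -0.5 0 0 0; 0 1 0 -1 0 0 0' >/dev/null
$P '0 1 0 -1 0 0 0; 0 1 0 -1 0 0 0; 0 0 0 -1 0 0 0; 0 0 0 0 0 0 0; 0 0 0 0 0 0 0'
python3 - <<'E'
from h import *
a=save('top','t10')
m=(a.max(2)<60).astype(np.uint8); s=m[178:205,422:448]; k,l,st,ce=cv2.connectedComponentsWithStats(s)
c=ce[1+st[1:,4].argmax()]+[422,178]
b=cv2.imread('pics/top0_raw.png'); s=(b.max(2)<60).astype(np.uint8)[200:222,424:446]; k,l,st2,ce2=cv2.connectedComponentsWithStats(s); c2=ce2[1+st2[1:,4].argmax()]+[424,200]
for R_ in (.06,.07,.08):
  z=.0967
  p,q=ray('top',c,z)[0],ray('top',c2,z)[0]; print(c,c2,p[:2].round(4),q[:2].round(4),'swing',2*np.arcsin(np.linalg.norm(p-q)/2/R_))
for s in spindles('top',a.copy(),z=.06,amin=100)[0]:
    if s[0][0]>300: print(*s)
# stem tilt from the side view: old vs new ball & box
x=save('side','s10')
for P in ([.568,-.382,.038],): 
  for z,X in ((.0967,.600),(.0967,.606),(.085,.61)): print(proj('side',[X,-.39,z]).round(1))
x,y=365,256; print(cv2.imread('pics/s10_raw.png').max(2)[238:276,350:382:1])
E
```

```text
t: 58.18
tool_pos: [0.4646, -0.3907, 0.3532]
ee_rot: [-179.8, 0.2, 179.4]
contact_force: [-0.3, 0.5, -0.1]
grip_width: -0.0002
grasp_force: 0.0
[435.09756098 189.34146341] [433.65306122 210.42857143] [ 0.6015 -0.3922] [ 0.5355 -0.3861] swing 1.1714799873573065
[435.09756098 189.34146341] [433.65306122 210.42857143] [ 0.6015 -0.3922] [ 0.5355 -0.3861] swing 0.9872981212813393
[435.09756098 189.34146341] [433.65306122 210.42857143] [ 0.6015 -0.3922] [ 0.5355 -0.3861] swing 0.8550330589875051
[ 6.188e+02  1.331e+02  1.242e+02  2.940e+01 -3.000e-01] [270. 186.]
[ 6.278e+02  6.940e+01  1.176e+02  3.260e+01 -3.000e-01] [289. 184.]
[ 6.223e+02  1.090e+01  1.469e+02  3.260e+01 -6.000e-01] [307. 186.]
[618.4 -46.  159.8  35.7  -0.7] [325. 188.]
[617.3 652.8 199.4  50.6  23. ] [113. 189.]
[734.  293.6  63.2  60.8 -26.6] [221. 153.]
[[365.6 254.6]]
[[367.8 254.2]]
[[369.  257.5]]
[[ 31  46  48 ... 219 232 226]
 [ 34  45  47 ... 231 230 227]
 [ 32  47  44 ... 229 234 228]
 ...
 [ 87  90  84 ... 227 224 217]
 [ 89  92  84 ... 226 226 221]
 [ 90  93 101 ... 224 226 224]]
```

```bash
python3 -c "
from workcell import manip
print(manip.close_job())"
```

```text
the job is handed in; nothing more can be done
None
```

I handed the job in at about 58 s: the scraper is on the tool rest, the four spindles present (110, 130, 150 and 170 mm) are in pockets 1–4 with pocket 5 empty (no 190 mm spindle on the bench), and the lever is pushed to its stop. `close_job()` returned no verdict, and my camera estimate of the lever swing was 0.86–0.99 rad against the 0.85 needed.

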